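# Release the tube rack from a ratchet clamp

## Robot

A 6-joint arm with a two-finger parallel gripper is mounted at the origin on the work surface. World frame = base frame: x ahead of the robot, y to its left, z up, the work surface at z = 0. Lengths are in m, angles in rad, forces in N, time in s.
With the tool pointing down it reaches from about 0.35 to 0.8 m from the base axis. Payload 7.3 kg.
Tool frame: the origin (TCP) lies on the centre line of the jaws, within the pads' length; the fingertips stand ctrl.tcp_to_tips ahead of it and the grasp point (between the pads) lies 2 mm behind it (ctrl.tcp_to_tips is the distance from the TCP to the fingertips, in m); y points along the fingers, z is the direction in which the jaws open and shut, and the axes are right-handed (so a half turn about y gives the same grasp; the last joint's range is limited). The gripper opens to 85 mm and grips with 20 to 120 N. Pads are 22 mm wide; open, the fingers measure 114 mm over their backs; the gripper's body (76 mm by 85 mm) begins 54 mm behind the grasp point. The pads swing forward as they close: fully open they stand 13 mm farther back than shut.
Start: joints at [1.123, 0.342, 1.524, -0, 1.275, -0.146], TCP at [0.156, 0.501, 0.248] pointing down, gripper open.
Joint ranges: [-2.53, 2.53], [-0.77, 2.02], [0.04, 2.7], [-1, 4.14], [0.28, 2.66], [-3.11, 3.11]. Speed limits (rad/s): [2.57, 2.57, 3.14, 3.14, 3.14, 3.14].

## Interface

Orientations are given as a unit quaternion [w, x, y, z].
In Python, from plant import ctrl gives the robot as it stands. The module is installed in compiled form; this text tells all that it offers.
- The arm moves only by the tool send_rows, never from a script. Its argument "rows" is a list of rows, each an object of numbers: "ax", "ay", "az": the turn, a rotation vector about the tool's x, y, z in rad; "dx", "dy", "dz": the shift along the tool's x, y, z in m; "grip": the finger opening in m, from 0 to 0.0854. A call has 1 to 10 rows; each row is the pose to reach, as a shift and turn from the pose commanded when the call began, along the tool's axes at that moment; what a row does not reach only later rows make up. A row lasts 1/12 s, in which the tool goes at most 41.7 mm and 7.16 degrees, less where a joint would pass 70% of its speed; a pose out of reach is approached as far as the arm can. A call with a gripper value outside its range is refused whole. The fingers move at their own pace and stop on an object; "newtons" is the grip in N (left out, the last holds). Time passes only in rows, so rows that repeat a pose let the fingers close. It gives the time, the measured TCP pose, the force and the opening at its end, in the units of the state.
- ctrl.sense(): the state, without advancing time (a new reading comes with each control period).
- ctrl.get_image(name): name is "scene" or "top" or "wrist"; returns a dict with "img" (480x640x3 uint8, red, green, blue), "fx", "fy", "cx", "cy" (pixels), "R" (3x3) and "t" (3): a world point X has camera coordinates R X + t; the wrist camera has in their place "T_tool_cam" (4x4, takes a point from camera to tool coordinates, whose origin is the TCP and whose axes are the tool frame's). Camera axes: x right, y down, z forward; pixel columns grow to the right and rows downward; lengths in m; the calibration is good to about 2 mm. A picture is of the moment at which its call begins: read the wrist's pose just before it. There is no depth.
- ctrl.job_done(): hands the job in, once; it reports no verdict.
The state is a dict: "time_s": time; "q": joint angles; "dq": joint speeds; "tau": joint torques, N m; "tool_pos": TCP position; "ee_rot": TCP orientation; "force": force on the tool from outside, world axes, zero at the start; "torque": the same for the moment, N m; "grip_width": opening from 0.0 (shut) to 1.0 (fully open).
Only numpy, scipy, OpenCV 4.12 (cv2) and the standard library are available. Lean on these libraries where they do the work, as an engineer would, in place of code of your own. Each camera call takes 0.05 s, during which the arm holds its last target.

## Task

Release the tube rack from its ratchet clamp: first ease the crank a little clockwise, only as far as needed, so that the wheel's hooked tooth lets go of the pawl, then swing the pawl up by its cross bar, well clear of the teeth, and leave it up, and then turn the crank back anticlockwise until the jaw comes gently up against its stop block. Never force a pawl that is still hooked, never squeeze the rack hard, do not ram the stop, and leave the rack and the other things on the bench where they are.

Things in the scene. Friction and masses are not known exactly. Their poses are not given: they have to be found in the camera images.
- station: The clamp station, a grey plate 240 x 460 x 20 mm (x -120..120, y -150..310 in its frame) fixed to the bench. Origin on the bench, under the upright axis of the ratchet wheel; z up, +y along the plate from the wheel to the clamped rack. A fixed fence 45 mm high stands behind the rack at y = 215 mm, two pawl lugs 72 mm high at x = +-35, y = -127 mm.
- ratchet: The steel ratchet wheel, a level disc of 66 mm radius with nine hooked teeth on top (to 56 mm above the bench). Origin on its upright axis, 30 mm above the bench; turns about z. Yaw relative to the station: starts at -0.05 to 0; positive is anticlockwise from above (backwards; the jaw opens 15 mm per rad), negative is clockwise (tighter). Stiff (0.42 N m friction, about 6 N at the pin), stays where it is left.
- hook (a point): Lip of the tooth that hooks the lowered pawl; turns with the wheel, 55 mm from its axis, 54 mm above the bench. It hangs over the pawl's toe: the pawl can rise only when the wheel's yaw is below about -0.10 rad; below about -0.21 rad the rack is squeezed too hard. At about +0.01 rad the tooth runs against the lowered pawl and cannot go further back.
- crank_pin (a point): Point on the axis of the crank's upright round black grip, 18 mm in diameter, from 86 to 126 mm above the bench (86 is the top of the crank arm that carries it), 70 mm from the wheel's axis; the point is 112 mm up. At wheel yaw 0 the crank points 0.436 rad from the station's +x towards -y. The stop is reached 1.05 to 1.75 rad anticlockwise from there.
- pawl: The dark steel holding pawl, an arm 78 mm long on the -y side of the wheel. Origin on its hinge axis, in the station's frame x = 0, y = -125, z = 60 mm; x is the hinge axis, parallel to the station's x; y points along the arm to the nose at 70 mm. Lowered, its z is upright; the inner end swings up by up to 1.4 rad and stays where it is left (0.10 N m friction, 0.1 kg).
- pawl_nose (a point): Foot of the pawl's nose, 70 mm from the hinge, with a toe that hooks under the tooth's lip. While hooked, it has about 2 mm of lift and then jams.
- pawl_bar (a point): Middle of the pawl's round steel cross bar, 10 mm in diameter, parallel to the hinge axis, free over 44 mm between two cheeks. In the pawl's frame at y = 62, z = 36 mm (so 96 mm above the bench when lowered, 63 mm from the wheel's axis); the pawl's arm lies 28 mm below it and turns with it. It travels on an arc of 72 mm radius about the hinge.
- jaw: The aluminium clamp jaw, 110 x 20 mm and 45 mm high, driven by the wheel, sliding along the station's y. Origin 20 mm above the bench, 5 mm behind its front face; opens towards -y.
- jaw_back (a point): Point on the jaw's back face (facing the wheel) straight opposite the stop block, 32.5 mm above the bench.
- stop: The jaw's steel stop block, 20 x 15 x 25 mm, fixed on the base plate between wheel and jaw; it is set at a different distance each day. Origin in the bottom edge of the face turned to the jaw; its axes are parallel to the station's.
- stop_face (a point): Middle of the stop block's face that the jaw's back meets; y of jaw_back minus stop_face in the station's frame is the gap left, 16 to 26 mm at the start.
- pad: Black rubber pad, 90 x 10 x 30 mm, sprung (3 N per mm) in front of the jaw; it presses the rack with about 6 N at the start, 0.45 N more for each 0.01 rad clockwise. Origin at the middle of its back, lower edge.
- rack: White plastic test-tube rack 200 x 70 x 80 mm, with end handles to 124 mm and three stoppered tubes to 134 mm, standing loose on the plate between the jaw's pad and the fence, 0.45 kg. Origin at the centre of its underside.
- stopper_a: Rubber stopper, 26 mm across, 26 mm high, standing on the base plate. Origin under its centre; leave it alone.
- stopper_b: Cork stopper, 26 mm across, 26 mm high, on the base plate. Origin under its centre; leave it alone.
- beaker: Glass beaker, 68 mm across, 85 mm high, beside the station. Origin under its centre; leave it alone.
- jar: Amber jar, 56 mm across, 75 mm high, beside the station. Origin under its centre; leave it alone.
- wash_bottle: White bottle, 66 mm across, 160 mm high. Origin under its centre; leave it alone.
- mortar: White bowl, 100 mm across, 55 mm high. Origin under its centre; leave it alone.
- tip_box: Blue box 120 x 85 x 60 mm. Origin under its centre; leave it alone.
Things that resemble listed ones, but are neither listed nor needed, are in the scene too. Leave any green look-alike of the rack alone.

How it is judged:
By the outcome, as a careful person would: the job done as asked, in the order asked, and still so for the second after the job is handed in, with the robot touching nothing.
It also fails if it takes over 61 s, if anything falls off the work surface, if the arm or the gripper's body presses on something with over 40 N, if the wrist force passes 120 N, or if a joint passes its speed limit or range.

## Working session

There is one attempt and no reset: what is moved stays moved. The work goes in short steps, Python scripts to look and compute and a tool call to move; the robot and the scene stay as the last step left them, time stands still between calls to the robot, and variables do not carry over. Pictures are saved under pics/ and viewed, and the job is handed in when it is done.

Besides the shell and the picture viewer there is one more tool, called after "Emit:" as name(argument=value, ...) on one line, values as JSON. send_rows: Moves the arm, as the interface text tells. Its arguments: {"type":"object","properties":{"rows":{"type":"array"},"newtons":{"type":"number"}},"required":["rows"]}

```bash
mkdir -p pics; ls
cat > h.py <<'E'
import numpy as np, cv2, json
from plant import ctrl
def snap(n,f):
    s=ctrl.sense(); d=ctrl.get_image(n); im=cv2.cvtColor(d["img"],cv2.COLOR_RGB2BGR); cv2.imwrite("pics/"+f+".png",im)
    d["s"]=s; import pickle; pickle.dump(d,open("pics/"+f+".pkl","wb")); return d
E
python3 - <<'E'
from h import *
s=ctrl.sense(); print({k:np.round(v,4).tolist() for k,v in s.items()}, ctrl.tcp_to_tips)
for n in ["scene","top","wrist"]:
    d=snap(n,n+"0"); print(n,d["fx"],d["fy"],d["cx"],d["cy"]); print(d.get("R"),d.get("t"),d.get("T_tool_cam"))
E
```

```text
pics
{'time_s': 0.0, 'q': [1.123, 0.3427, 1.525, -0.0, 1.2754, -0.146], 'dq': [0.0001, 0.0019, 0.0004, 0.0005, 0.0008, 0.0002], 'tau': [-0.001, -43.368, -24.6011, -0.0003, 0.0079, -0.0], 'tool_pos': [0.1558, 0.5009, 0.2476], 'ee_rot': [-0.6985, 0.6996, -0.1064, 0.1061], 'force': [-0.2232, 0.2586, -0.3022], 'torque': [-0.0525, -0.0259, -0.0089], 'grip_width': 0.9981} 0.017
scene 456.7630592336117 456.7630592336117 319.39306389410245 241.89620943397526
[[ 0.70607303  0.70805659  0.01080471]
 [ 0.39267967 -0.37879132 -0.83804523]
 [-0.58929072  0.59596393 -0.54549376]] [-0.34674679 -0.12461771  1.43327504] None
top 621.7447184154018 621.7447184154018 308.7272412450559 238.58339324884662
[[ 0.00906532 -0.9997308   0.02135752]
 [-0.99654195 -0.01079645 -0.08238677]
 [ 0.08259518 -0.0205368  -0.99637156]] [-0.05250408  0.49346798  1.57647743] None
wrist 432.85279346591693 432.85279346591693 320.2326565372299 245.80122271011047
None None [[ 1.88923280e-04  9.58255121e-01  2.85914476e-01 -7.22674244e-02]
 [-5.89072914e-04 -2.85914325e-01  9.58255003e-01 -1.26605471e-01]
 [ 9.99999809e-01 -3.49461152e-04  5.10466265e-04  6.37955272e-04]
 [ 0.00000000e+00  0.00000000e+00  0.00000000e+00  1.00000000e+00]]
```

View pics/scene0.png

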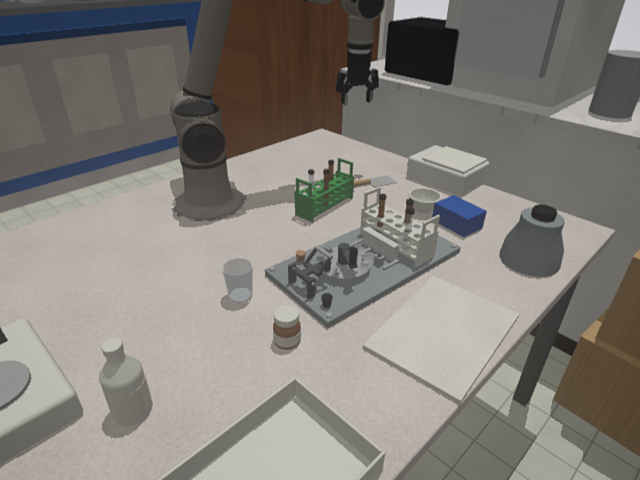

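View pics/top0.png

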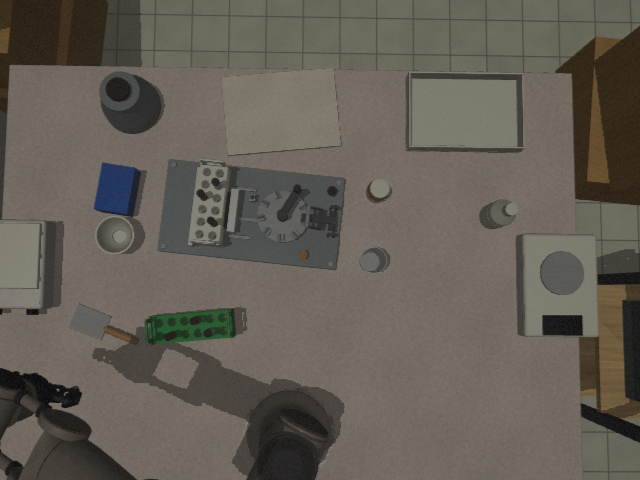

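View pics/wrist0.png

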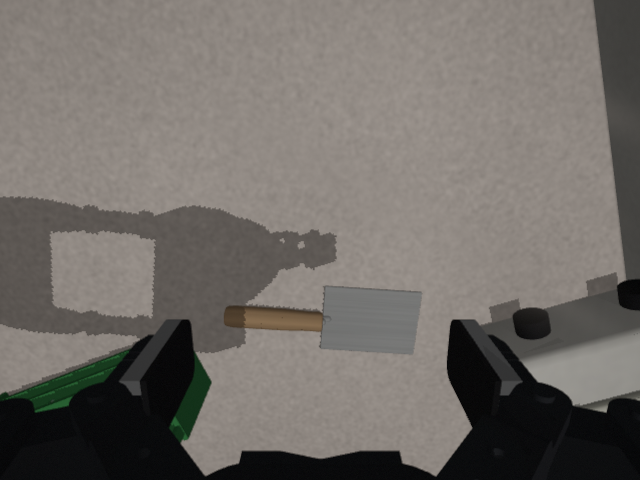

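Run:
```python
import cv2
a=cv2.imread("pics/top0.png")[150:280,150:360]; cv2.imwrite("pics/topc.png",cv2.resize(a,None,fx=3.8,fy=3.8,interpolation=cv2.INTER_CUBIC))
a=cv2.imread("pics/scene0.png")[180:330,255:470]; cv2.imwrite("pics/scenec.png",cv2.resize(a,None,fx=3.7,fy=3.7,interpolation=cv2.INTER_CUBIC))
```

```text
(no output)
```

View pics/topc.png

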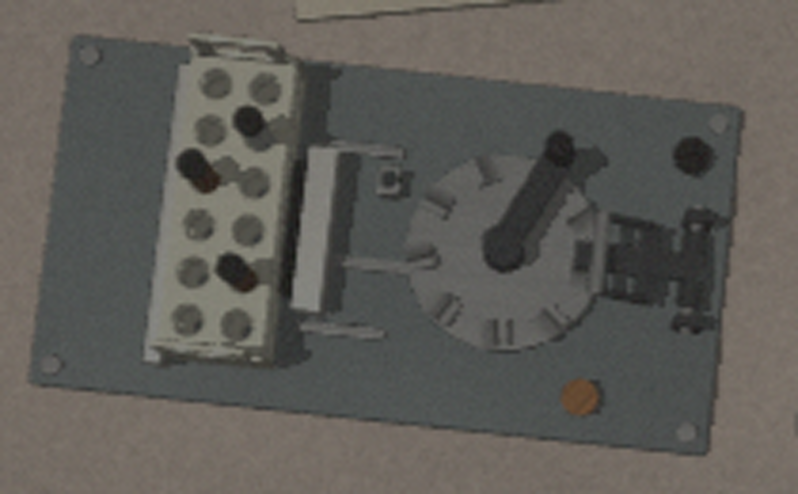

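View pics/scenec.png

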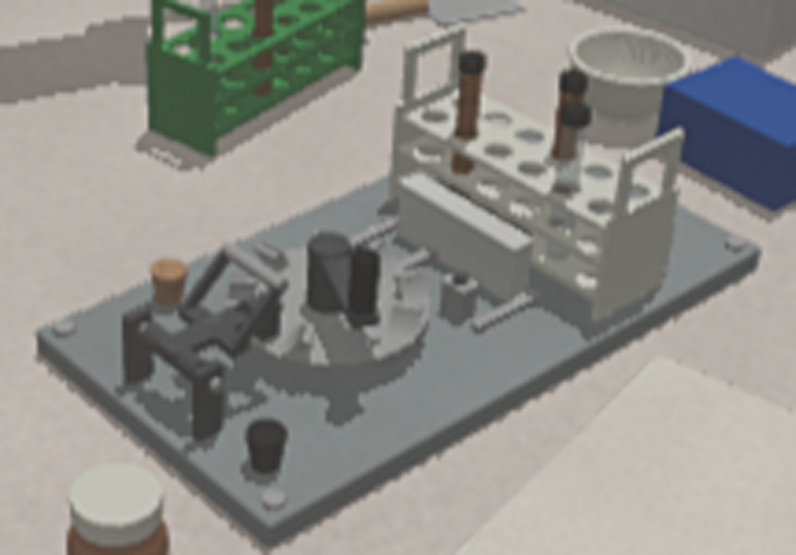

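```bash
cat >> h.py <<'E'
import pickle
from scipy.optimize import least_squares
def load(f): return pickle.load(open("pics/"+f+".pkl","rb"))
def cam(d):
    if "R" in d: return np.array(d["R"]),np.array(d["t"])
    from scipy.spatial.transform import Rotation as Ro
    q=d["s"]["ee_rot"]; Rt=Ro.from_quat([q[1],q[2],q[3],q[0]]).as_matrix(); T=np.array(d["T_tool_cam"])
    Rwc=Rt@T[:3,:3]; twc=Rt@T[:3,3]+np.array(d["s"]["tool_pos"]); return Rwc.T,-Rwc.T@twc
def proj(d,X):
    R,t=cam(d); c=np.atleast_2d(X)@R.T+t; return np.c_[d["fx"]*c[:,0]/c[:,2]+d["cx"],d["fy"]*c[:,1]/c[:,2]+d["cy"]]
def ray(d,p,z):
    R,t=cam(d); r=R.T@np.array([(p[0]-d["cx"])/d["fx"],(p[1]-d["cy"])/d["fy"],1]); o=-R.T@t; return o+r*(z-o[2])/r[2]
def st2w(p,X):
    X=np.atleast_2d(X); c,s=np.cos(p[2]),np.sin(p[2]); return np.c_[p[0]+c*X[:,0]-s*X[:,1],p[1]+s*X[:,0]+c*X[:,1],X[:,2]]
E
python3 - <<'E'
from h import *
T=load("top0");S=load("scene0")
P=np.array([[73,35],[742,105],[708,455],[30,385]])/3.8+[150,150]
C=np.array([[.12,.31,.02],[.12,-.15,.02],[-.12,-.15,.02],[-.12,.31,.02]])
P2=np.array([[38,335],[268,527],[758,248]])/3.7+[255,180]; C2=C[[2,1,0]]
f=lambda p,a=1,b=1:np.r_[a*(proj(T,st2w(p,C))-P).ravel(),b*(proj(S,st2w(p,C2))-P2).ravel()]
for a,b in [(1,1),(1,0),(0,1)]:
    r=least_squares(f,[.6,.05,0],args=(a,b)); print(r.x,np.round(r.fun,1))
E
```

```text
[ 0.54931193  0.01949636 -0.09083418] [-0.9 -0.3 -0.1 -0.5 -0.  -0.6 -0.7 -0.3 -2.4 -0.9 -0.2  0.6  0.4 -0.5]
[ 0.54805991  0.01839796 -0.09260706] [-0.4 -0.1  0.4  0.   0.3  0.  -0.4  0.  -0.  -0.  -0.   0.  -0.  -0. ]
[ 0.55037298  0.02089038 -0.09083886] [-0.  -0.  -0.  -0.  -0.  -0.  -0.  -0.  -1.7 -1.   0.7  0.6  1.  -0.6]
```

```bash
cat >> h.py <<'E'
from scipy.spatial.transform import Rotation as Ro
def toolR(s=None):
    q=(s or ctrl.sense())["ee_rot"]; return Ro.from_quat([q[1],q[2],q[3],q[0]])
def downR(yaw_z): # tool z horizontal at world angle yaw_z, tool y down
    z=np.array([np.cos(yaw_z),np.sin(yaw_z),0]); y=np.array([0,0,-1.]); return Ro.from_matrix(np.c_[np.cross(y,z),y,z])
def delta(pos,R,s=None):
    s=s or ctrl.sense(); R0=toolR(s)
    d=R0.inv().apply(np.array(pos)-s["tool_pos"]); a=(R0.inv()*R).as_rotvec(); return np.round(d,4),np.round(a,4)
ST=[.5488,.0190,-.092]
E
python3 - <<'E'
from h import *
print(toolR().as_matrix().round(3))
T=load("top0");S=load("scene0")
for y in [0,-.05]:
  a=y-.436; p=st2w(ST,[[.07*np.cos(a),.07*np.sin(a),.126]]); print(p,(proj(T,p)-150)*3.8,(proj(S,p)-[255,180])*3.7)
for p in [[0,-.063,.096],[0,0,.086]]:
  p=st2w(ST,[p]); print(p,(proj(T,p)-150)*3.8,(proj(S,p)-[255,180])*3.7)
E
```

```text
[[ 0.955 -0.     0.297]
 [-0.297 -0.001  0.955]
 [-0.    -1.    -0.001]]
[[ 0.60926715 -0.01626647  0.126     ]] [[559.06418198 141.67454556]] [[362.62694534 254.80725635]]
[[ 0.60742899 -0.01924449  0.126     ]] [[563.71999557 144.59572751]] [[356.92812312 255.51510609]]
[[ 0.54301217 -0.04373357  0.096     ]] [[600.36319945 251.33513706]] [[249.24655768 269.39564226]]
[[0.5488 0.019  0.086 ]] [[503.64596477 243.19547544]] [[324.98028644 247.2897882 ]]
```

Run:
```python
from h import *
print(delta([.54,0.0,.27],downR(1.043)))
```

```text
(array([ 0.5157, -0.0219, -0.3643]), array([ 1.10e-03,  2.26e-01, -1.00e-04]))
```

Emit:
send_rows(rows=[{"dx": 0.516, "dy": -0.022, "dz": -0.364, "ay": 0.226, "grip": 0.05}, {"dx": 0.516, "dy": -0.022, "dz": -0.364, "ay": 0.226, "grip": 0.05}, {"dx": 0.516, "dy": -0.022, "dz": -0.364, "ay": 0.226, "grip": 0.05}, {"dx": 0.516, "dy": -0.022, "dz": -0.364, "ay": 0.226, "grip": 0.05}, {"dx": 0.516, "dy": -0.022, "dz": -0.364, "ay": 0.226, "grip": 0.05}, {"dx": 0.516, "dy": -0.022, "dz": -0.364, "ay": 0.226, "grip": 0.05}, {"dx": 0.516, "dy": -0.022, "dz": -0.364, "ay": 0.226, "grip": 0.05}, {"dx": 0.516, "dy": -0.022, "dz": -0.364, "ay": 0.226, "grip": 0.05}, {"dx": 0.516, "dy": -0.022, "dz": -0.364, "ay": 0.226, "grip": 0.05}, {"dx": 0.516, "dy": -0.022, "dz": -0.364, "ay": 0.226, "grip": 0.05}])

```text
schema error: expected keys ax, ay, az, dx, dy, dz, grip
```

Run:
```python
from h import *
s=ctrl.sense();print(s["time_s"],s["q"],s["tool_pos"],s["grip_width"])
print(delta([.54,0.0,.27],downR(1.043)))
```

```text
0.15 [ 1.12300223e+00  3.42574065e-01  1.52471992e+00  3.14803408e-05
  1.27536048e+00 -1.45994625e-01] [0.15591591 0.50106963 0.24780679] 1.0034382080312205
(array([ 0.5157, -0.0219, -0.3643]), array([ 1.10e-03,  2.26e-01, -1.00e-04]))
```

Emit:
send_rows(rows=[{"ax": 0, "az": 0, "dx": 0.516, "dy": -0.022, "dz": -0.364, "ay": 0.226, "grip": 0.05}, {"ax": 0, "az": 0, "dx": 0.516, "dy": -0.022, "dz": -0.364, "ay": 0.226, "grip": 0.05}, {"ax": 0, "az": 0, "dx": 0.516, "dy": -0.022, "dz": -0.364, "ay": 0.226, "grip": 0.05}, {"ax": 0, "az": 0, "dx": 0.516, "dy": -0.022, "dz": -0.364, "ay": 0.226, "grip": 0.05}, {"ax": 0, "az": 0, "dx": 0.516, "dy": -0.022, "dz": -0.364, "ay": 0.226, "grip": 0.05}, {"ax": 0, "az": 0, "dx": 0.516, "dy": -0.022, "dz": -0.364, "ay": 0.226, "grip": 0.05}, {"ax": 0, "az": 0, "dx": 0.516, "dy": -0.022, "dz": -0.364, "ay": 0.226, "grip": 0.05}, {"ax": 0, "az": 0, "dx": 0.516, "dy": -0.022, "dz": -0.364, "ay": 0.226, "grip": 0.05}, {"ax": 0, "az": 0, "dx": 0.516, "dy": -0.022, "dz": -0.364, "ay": 0.226, "grip": 0.05}, {"ax": 0, "az": 0, "dx": 0.516, "dy": -0.022, "dz": -0.364, "ay": 0.226, "grip": 0.05}])

```text
time_s: 0.98
tool_pos: [0.4103, 0.169, 0.2629]
ee_rot: [0.683, -0.683, 0.184, -0.184]
force: [0.3, 1.3, -0.8]
grip_width: 0.585
```

Run:
```python
from h import *
s=ctrl.sense();print(s["time_s"],s["q"],s["tool_pos"],s["grip_width"],s["force"])
print(delta([.54,0.0,.27],downR(1.043)))
```

```text
0.9833 [ 2.17687335e-01  1.79624157e-01  1.70541642e+00  1.78403683e-04
  1.25644725e+00 -8.25291718e-01] [0.41027964 0.1690489  0.26289927] 0.5853928321434173 [ 0.33184157  1.26850236 -0.80779683]
(array([ 0.1972, -0.0071, -0.0807]), array([-0.0002, -0.0001, -0.    ]))
```

Emit:
send_rows(rows=[{"ax": 0, "ay": 0, "az": 0, "dx": 0.1, "dy": -0.007, "dz": -0.04, "grip": 0.05}, {"ax": 0, "ay": 0, "az": 0, "dx": 0.197, "dy": -0.007, "dz": -0.081, "grip": 0.05}, {"ax": 0, "ay": 0, "az": 0, "dx": 0.197, "dy": -0.007, "dz": -0.081, "grip": 0.05}, {"ax": 0, "ay": 0, "az": 0, "dx": 0.197, "dy": -0.007, "dz": -0.081, "grip": 0.05}, {"ax": 0, "ay": 0, "az": 0, "dx": 0.197, "dy": -0.007, "dz": -0.081, "grip": 0.05}, {"ax": 0, "ay": 0, "az": 0, "dx": 0.197, "dy": -0.007, "dz": -0.081, "grip": 0.05}, {"ax": 0, "ay": 0, "az": 0, "dx": 0.197, "dy": -0.007, "dz": -0.081, "grip": 0.05}])

```text
time_s: 1.57
tool_pos: [0.5397, -0.0003, 0.2688]
ee_rot: [-0.682, 0.682, -0.186, 0.185]
force: [-0.4, 0.1, -0.2]
grip_width: 0.585
```

Run:
```python
from h import *
s=ctrl.sense();print(s["time_s"],s["q"],s["tool_pos"],s["dq"],s["force"])
snap("wrist","w1"); print(delta([.54,0.0,.27],downR(1.043)))
```

```text
1.5667 [-1.42585151e-01  3.54751721e-01  1.44720368e+00 -3.03271341e-05
  1.34087788e+00 -1.18191226e+00] [ 5.39747470e-01 -3.11381852e-04  2.68848773e-01] [ 0.05755003 -0.03745759  0.05312335  0.01355577  0.00582985  0.01986005] [-0.36465977  0.11160794 -0.16953018]
(array([ 0.0017, -0.001 , -0.0005]), array([ 0.0003, -0.002 , -0.0018]))
```

View pics/w1.png

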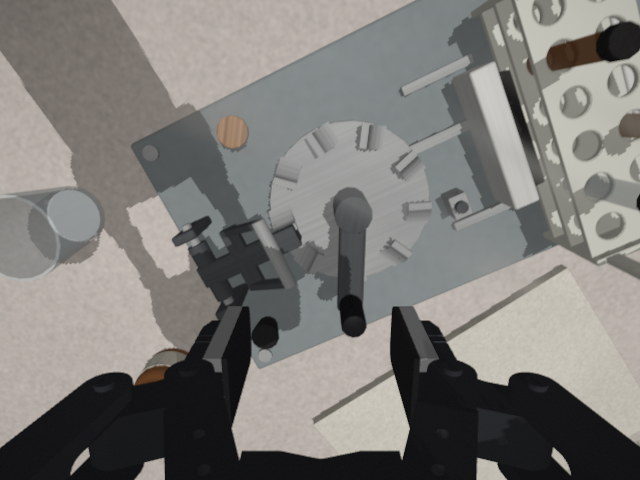

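Run:
```python
from h import *
d=load("w1")
L={"hub86":[0,0,.086],"pin0_top":[.0634,-.0296,.126],"pin0_bot":[.0634,-.0296,.086],"bar":[0,-.063,.096],"barL":[-.022,-.063,.096],"barR":[.022,-.063,.096],"cornR":[.12,-.15,.02],"cornL":[-.12,-.15,.02],"fence?":[0,.215,.065],"cornF":[-.12,.31,.02]}
for k,v in L.items(): print(k,proj(d,st2w(ST,[v])).round(1))
im=cv2.imread("pics/w1.png")
cv2.imwrite("pics/w1a.png",cv2.resize(im[170:370,180:400],None,fx=3.6,fy=3,interpolation=cv2.INTER_CUBIC))
cv2.imwrite("pics/w1b.png",cv2.resize(im[50:250,380:560],None,fx=3,fy=3,interpolation=cv2.INTER_CUBIC))
```

```text
hub86 [[348.1 217.5]]
pin0_top [[350.2 329.6]]
pin0_bot [[346.8 305.4]]
bar [[269.9 256.5]]
barL [[255.9 230. ]]
barR [[283.5 282.1]]
cornR [[255.4 372.7]]
cornL [[124.1 148.7]]
fence? [[619.6  86.4]]
cornF [[ 667.4 -129.5]]
```

View pics/w1a.png

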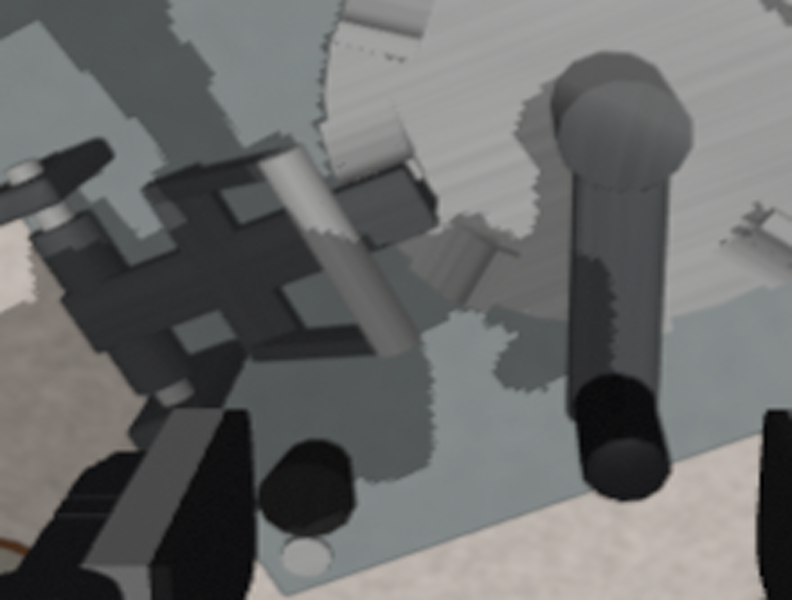

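View pics/w1b.png

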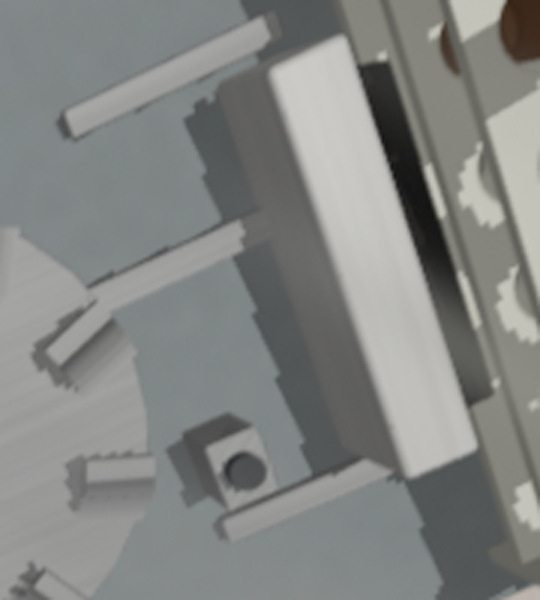

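Run:
```python
from h import *
print(delta([.6085,-.0155,.165],downR(1.03)))
```

```text
(array([0.0688, 0.1039, 0.0208]), array([ 0.0003,  0.011 , -0.0018]))
```

Emit:
send_rows(rows=[{"ax": 0, "ay": 0.011, "az": -0.002, "dx": 0.035, "dy": 0.03, "dz": 0.01, "grip": 0.036}, {"ax": 0, "ay": 0.011, "az": -0.002, "dx": 0.069, "dy": 0.06, "dz": 0.021, "grip": 0.036}, {"ax": 0, "ay": 0.011, "az": -0.002, "dx": 0.069, "dy": 0.09, "dz": 0.021, "grip": 0.036}, {"ax": 0, "ay": 0.011, "az": -0.002, "dx": 0.069, "dy": 0.104, "dz": 0.021, "grip": 0.036}, {"ax": 0, "ay": 0.011, "az": -0.002, "dx": 0.069, "dy": 0.104, "dz": 0.021, "grip": 0.036}, {"ax": 0, "ay": 0.011, "az": -0.002, "dx": 0.069, "dy": 0.104, "dz": 0.021, "grip": 0.036}])

```text
time_s: 2.12
tool_pos: [0.6082, -0.0132, 0.1656]
ee_rot: [-0.682, 0.682, -0.188, 0.188]
force: [0.3, -0.2, 0.8]
grip_width: 0.426
```

Run:
```python
from h import *
s=ctrl.sense();print(s["time_s"],s["tool_pos"],s["force"],s["grip_width"])
snap("wrist","w2"); d=load("w2")
# tool-frame point at pin top height under TCP
for z in [.126,.112]:
  p=np.array(s["tool_pos"]);p[2]=z; print(proj(d,[p]))
```

```text
2.1167 [ 0.60824354 -0.01315092  0.16564765] [ 0.25868961 -0.24938717  0.78548503] 0.42574725923426626
[[318.28505905 298.45484398]]
[[318.41788882 285.84959745]]
```

View pics/w2.png

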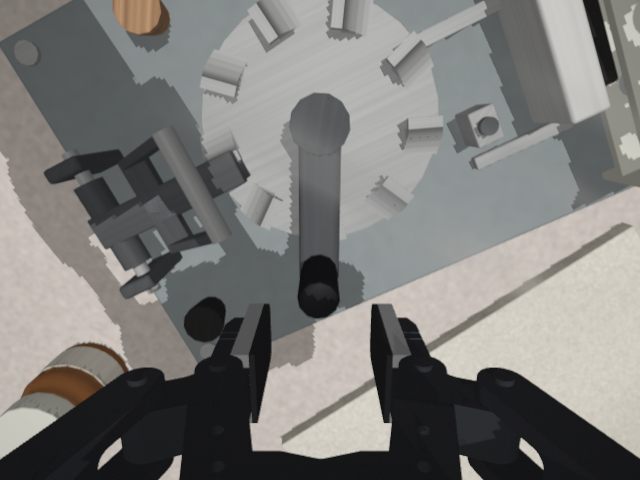

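Run:
```python
from h import *
s=ctrl.sense();print(s["time_s"],s["tool_pos"],s["force"],s["grip_width"])
print(delta([.6077,-.0141,.112],downR(1.03)))
```

```text
2.1667 [ 0.60907302 -0.01355293  0.16717507] [0.38550716 0.16462302 0.6031049 ] 0.4173472339204134
(array([-0.0011,  0.0552, -0.0012]), array([-0.0007,  0.0036,  0.003 ]))
```

Emit:
send_rows(rows=[{"ax": 0, "ay": 0, "az": 0, "dx": 0, "dy": 0, "dz": 0, "grip": 0.036}, {"ax": 0, "ay": 0, "az": 0, "dx": 0, "dy": 0, "dz": 0, "grip": 0.036}, {"ax": 0, "ay": 0, "az": 0, "dx": 0, "dy": 0, "dz": 0, "grip": 0.036}])

```text
time_s: 2.42
tool_pos: [0.6096, -0.0146, 0.1676]
ee_rot: [-0.682, 0.682, -0.186, 0.19]
force: [0.4, -0.5, 0.6]
grip_width: 0.422
```

Run:
```python
from h import *
s=ctrl.sense();print(s["time_s"],s["tool_pos"],s["force"],s["grip_width"])
snap("wrist","w3"); d=load("w3")
p=np.array(s["tool_pos"]);p[2]=.126; print(proj(d,[p]))
cv2.imwrite("pics/w3a.png",cv2.resize(cv2.imread("pics/w3.png")[100:400,200:440],None,fx=2,fy=2))
print(delta([.6077,-.0141,.112],downR(1.03)))
s=ctrl.sense();print(s["tool_pos"])
```

```text
2.4167 [ 0.60955377 -0.01463522  0.16756327] [ 0.43767594 -0.48388911  0.57727688] 0.42224760383826815
[[318.13999757 296.19420429]]
(array([-0.0021,  0.0552, -0.0004]), array([-0.001 ,  0.0021,  0.0041]))
[ 0.60945393 -0.01472641  0.16719945]
```

View pics/w3a.png

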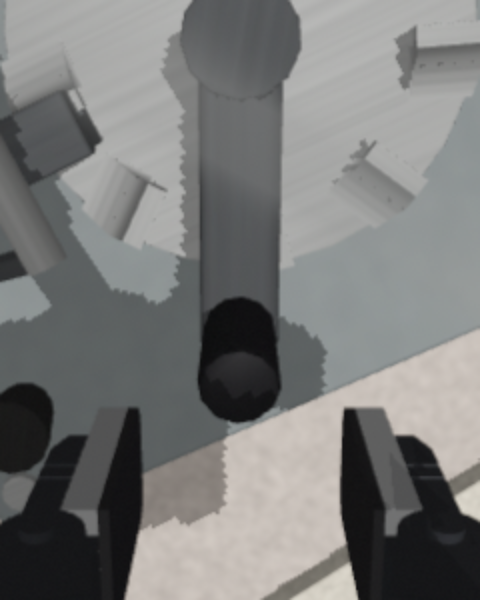

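Emit:
send_rows(rows=[{"ax": 0, "ay": 0, "az": 0.003, "dx": -0.002, "dy": 0.02, "dz": 0, "grip": 0.036}, {"ax": 0, "ay": 0, "az": 0.003, "dx": -0.002, "dy": 0.038, "dz": 0, "grip": 0.036}, {"ax": 0, "ay": 0, "az": 0.003, "dx": -0.002, "dy": 0.05, "dz": 0, "grip": 0.034}, {"ax": 0, "ay": 0, "az": 0.003, "dx": -0.002, "dy": 0.055, "dz": 0, "grip": 0.032}, {"ax": 0, "ay": 0, "az": 0.003, "dx": -0.002, "dy": 0.055, "dz": 0, "grip": 0.028}, {"ax": 0, "ay": 0, "az": 0.003, "dx": -0.002, "dy": 0.055, "dz": 0, "grip": 0.026}, {"ax": 0, "ay": 0, "az": 0.003, "dx": -0.002, "dy": 0.055, "dz": 0, "grip": 0.026}, {"ax": 0, "ay": 0, "az": 0.003, "dx": -0.002, "dy": 0.055, "dz": 0, "grip": 0.026}], newtons=20)

```text
time_s: 3.13
tool_pos: [0.6081, -0.0139, 0.1119]
ee_rot: [0.682, -0.681, 0.188, -0.189]
force: [0.2, -0.7, 0.8]
grip_width: 0.302
```

Run:
```python
from h import *
s=ctrl.sense();print(s["time_s"],s["tool_pos"],s["force"],s["grip_width"])
snap("wrist","w4"); d=load("w4")
p=np.array(s["tool_pos"]);p[2]=.126; print(proj(d,[p]))
cv2.imwrite("pics/w4a.png",cv2.resize(cv2.imread("pics/w4.png")[140:400,180:460],None,fx=2,fy=2))
```

```text
3.1333 [ 0.60814476 -0.01393527  0.11193383] [ 0.22514845 -0.66482025  0.84048071] 0.3022333578198338
[[317.57255067 371.26866068]]
```

View pics/w4a.png

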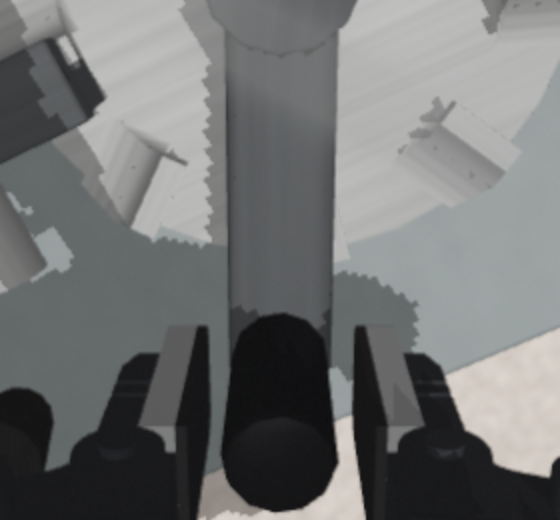

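Emit:
send_rows(rows=[{"ax": 0, "ay": 0, "az": 0, "dx": 0, "dy": 0, "dz": 0, "grip": 0.02}, {"ax": 0, "ay": 0, "az": 0, "dx": 0, "dy": 0, "dz": 0, "grip": 0.016}, {"ax": 0, "ay": 0, "az": 0, "dx": 0, "dy": 0, "dz": 0, "grip": 0.014}, {"ax": 0, "ay": 0, "az": 0, "dx": 0, "dy": 0, "dz": 0, "grip": 0.014}, {"ax": 0, "ay": 0, "az": 0, "dx": 0, "dy": 0, "dz": 0, "grip": 0.014}], newtons=25)

```text
time_s: 3.6
tool_pos: [0.6078, -0.014, 0.1115]
ee_rot: [0.682, -0.681, 0.188, -0.188]
force: [-2.1, -1.0, 6.5]
grip_width: 0.201
```

Run:
```python
from h import *
s=ctrl.sense();print(s["time_s"],s["tool_pos"],s["force"],s["torque"],s["grip_width"])
snap("wrist","w5"); d=load("w5")
p=np.array(s["tool_pos"]);p[2]=.126; print(proj(d,[p]))
cv2.imwrite("pics/w5.png",cv2.imread("pics/w5.png")[0:480])
```

```text
3.6 [ 0.60780184 -0.01396671  0.11145752] [-2.08036974 -0.99415972  6.52448434] [-0.10646191  0.22099936  0.06414212] 0.20094977928912283
[[317.54220117 372.14192796]]
```

View pics/w5.png

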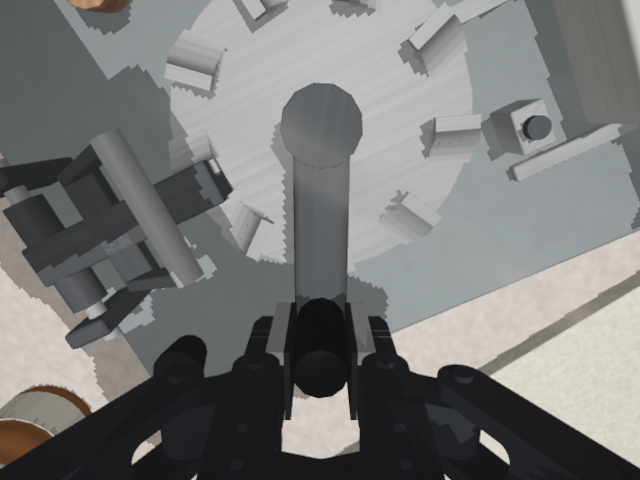

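Emit:
send_rows(rows=[{"ax": 0, "ay": 0.02, "az": 0, "dx": 0, "dy": 0, "dz": -0.0014, "grip": 0.014}, {"ax": 0, "ay": 0.04, "az": 0, "dx": -0.0001, "dy": 0, "dz": -0.0028, "grip": 0.014}, {"ax": 0, "ay": 0.06, "az": 0, "dx": -0.0001, "dy": 0, "dz": -0.0042, "grip": 0.014}, {"ax": 0, "ay": 0.08, "az": 0, "dx": -0.0002, "dy": 0, "dz": -0.0056, "grip": 0.014}, {"ax": 0, "ay": 0.1, "az": 0, "dx": -0.0004, "dy": 0, "dz": -0.007, "grip": 0.014}, {"ax": 0, "ay": 0.1, "az": 0, "dx": -0.0004, "dy": 0, "dz": -0.007, "grip": 0.014}, {"ax": 0, "ay": 0.1, "az": 0, "dx": -0.0004, "dy": 0, "dz": -0.007, "grip": 0.014}])

```text
time_s: 4.23
tool_pos: [0.6043, -0.0192, 0.1115]
ee_rot: [0.672, -0.671, 0.222, -0.223]
force: [1.0, 3.5, 5.8]
grip_width: 0.197
```

```bash
cat >> h.py <<'E'
def ang(f,hub):
    d=load(f); s=d["s"]; h=ray(d,hub,.086); p=np.array(s["tool_pos"]); v=p-h
    return h.round(4), np.linalg.norm(v[:2]).round(4), (np.arctan2(v[1],v[0])+.436+.092).round(4), "tool:",(np.arctan2(*toolR(s).as_matrix()[[1,0],0])+.528).round(4)
E
python3 - <<'E'
from h import *
print(ang("w5",(321.5,125)))
s=ctrl.sense();print(s["time_s"],s["tool_pos"],s["force"],s["torque"],s["grip_width"])
snap("wrist","w6")
E
```

```text
(array([0.5486, 0.0229, 0.086 ]), np.float64(0.0698), np.float64(-0.029), 'tool:', np.float64(-0.0107))
4.2333 [ 0.60432406 -0.01920051  0.11146733] [0.98985921 3.51741803 5.79435975] [ 0.53237291 -0.18695619  0.13748632] 0.19696668801819342
```

View pics/w6.png

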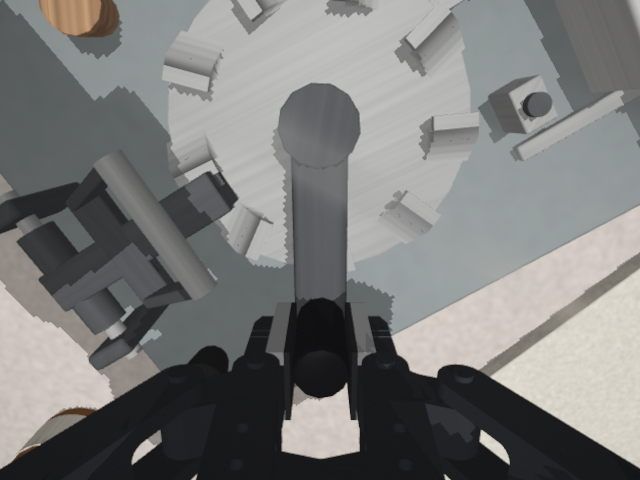

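Emit:
send_rows(rows=[{"ax": 0, "ay": 0.015, "az": 0, "dx": 0, "dy": 0, "dz": -0.001, "grip": 0.014}, {"ax": 0, "ay": 0.03, "az": 0, "dx": 0, "dy": 0, "dz": -0.002, "grip": 0.014}, {"ax": 0, "ay": 0.04, "az": 0, "dx": -0.0001, "dy": 0, "dz": -0.003, "grip": 0.014}, {"ax": 0, "ay": 0.04, "az": 0, "dx": -0.0001, "dy": 0, "dz": -0.003, "grip": 0.014}, {"ax": 0, "ay": 0.04, "az": 0, "dx": -0.0001, "dy": 0, "dz": -0.003, "grip": 0.014}])

```text
time_s: 4.7
tool_pos: [0.6026, -0.0214, 0.1115]
ee_rot: [0.667, -0.666, 0.235, -0.236]
force: [2.2, 3.5, 5.1]
grip_width: 0.201
```

Run:
```python
from h import *
s=ctrl.sense();print(s["time_s"],s["tool_pos"],s["force"],s["torque"],s["grip_width"])
snap("wrist","w7");snap("top","top1")
print(ang("w6",(320,125)),ang("w7",(320,125)))
im=cv2.imread("pics/w7.png");cv2.imwrite("pics/w7a.png",cv2.resize(im[90:330,0:380],None,fx=2,fy=2))
```

```text
4.7 [ 0.60262664 -0.02140776  0.11145776] [2.20655152 3.51047832 5.13941786] [ 0.58125822 -0.30120901  0.0975016 ] 0.20083579235661703
(array([0.5488, 0.0231, 0.086 ]), np.float64(0.0698), np.float64(-0.1233), 'tool:', np.float64(-0.1114)) (array([0.5488, 0.0231, 0.086 ]), np.float64(0.0699), np.float64(-0.1635), 'tool:', np.float64(-0.1513))
```

View pics/w7a.png

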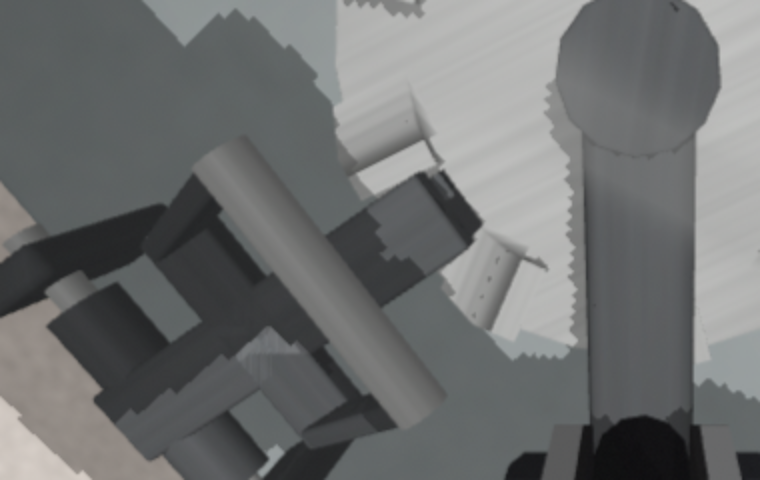

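Emit:
send_rows(rows=[{"ax": 0, "ay": 0, "az": 0, "dx": 0, "dy": 0, "dz": 0, "grip": 0.03}, {"ax": 0, "ay": 0, "az": 0, "dx": 0, "dy": 0, "dz": 0, "grip": 0.034}, {"ax": 0, "ay": 0, "az": 0, "dx": 0, "dy": 0, "dz": 0, "grip": 0.034}, {"ax": 0, "ay": 0, "az": 0, "dx": 0, "dy": -0.01, "dz": 0, "grip": 0.034}, {"ax": 0, "ay": 0, "az": 0, "dx": 0, "dy": -0.03, "dz": 0, "grip": 0.034}, {"ax": 0, "ay": 0, "az": 0, "dx": 0, "dy": -0.06, "dz": 0, "grip": 0.034}, {"ax": 0, "ay": 0, "az": 0, "dx": 0, "dy": -0.06, "dz": 0, "grip": 0.034}])

```text
time_s: 5.38
tool_pos: [0.6044, -0.0227, 0.1769]
ee_rot: [0.667, -0.666, 0.233, -0.238]
force: [0.3, -0.1, 1.0]
grip_width: 0.396
```

Run:
```python
from h import *
s=ctrl.sense();print(s["time_s"],s["tool_pos"],s["force"],s["grip_width"])
print(delta([.5429,-.0397,.155],downR(1.479)))
```

```text
5.3833 [ 0.60437508 -0.02266674  0.17687533] [ 0.30669019 -0.13184956  1.0012121 ] 0.3956096046538646
(array([-0.0373,  0.0214, -0.052 ]), array([-0.0021, -0.5873,  0.0083]))
```

Emit:
send_rows(rows=[{"ax": 0, "ay": -0.12, "az": 0, "dx": -0.01, "dy": 0, "dz": -0.013, "grip": 0.034}, {"ax": 0, "ay": -0.24, "az": 0, "dx": -0.02, "dy": 0, "dz": -0.026, "grip": 0.034}, {"ax": 0, "ay": -0.36, "az": 0, "dx": -0.03, "dy": 0, "dz": -0.04, "grip": 0.034}, {"ax": 0, "ay": -0.48, "az": 0, "dx": -0.037, "dy": 0.006, "dz": -0.052, "grip": 0.034}, {"ax": 0, "ay": -0.587, "az": 0.004, "dx": -0.037, "dy": 0.012, "dz": -0.052, "grip": 0.034}, {"ax": 0, "ay": -0.587, "az": 0.004, "dx": -0.037, "dy": 0.012, "dz": -0.052, "grip": 0.034}, {"ax": 0, "ay": -0.587, "az": 0.004, "dx": -0.037, "dy": 0.012, "dz": -0.052, "grip": 0.034}, {"ax": 0, "ay": -0.587, "az": 0.004, "dx": -0.037, "dy": 0.012, "dz": -0.052, "grip": 0.034}])

```text
time_s: 6.05
tool_pos: [0.5409, -0.0394, 0.1593]
ee_rot: [0.707, -0.706, 0.035, -0.032]
force: [0.8, -0.1, 0.3]
grip_width: 0.397
```

Run:
```python
from h import *
snap("wrist","w8"); d=load("w8"); s=d["s"]
print(s["time_s"],s["tool_pos"],s["q"],s["grip_width"])
p=np.array(s["tool_pos"]);p[2]=.096; print(proj(d,[p]))
print(delta([.5429,-.0397,.099],downR(1.479)))
```

```text
6.05 [ 0.54085705 -0.03937074  0.15931243] [-2.14597916e-01  4.61490753e-01  1.60140959e+00  1.18508716e-03
  1.08258436e+00 -1.69094857e+00] 0.39662914203484173
[[318.71586864 277.92197486]]
(array([ 0.0022,  0.0603, -0.0003]), array([-0.0015, -0.0024, -0.0037]))
```

View pics/w8.png

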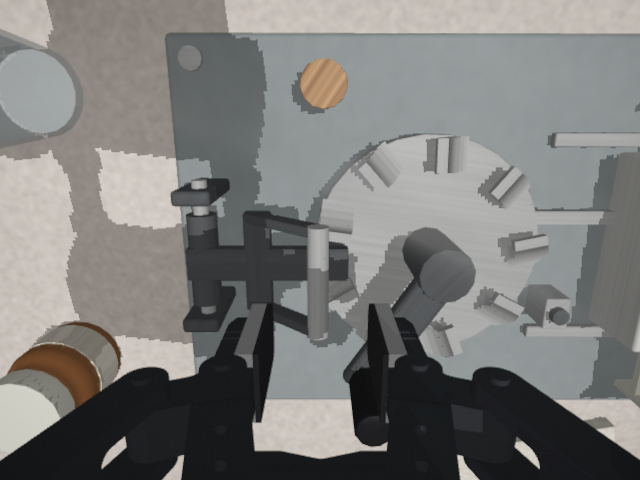

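Emit:
send_rows(rows=[{"ax": 0, "ay": 0, "az": 0, "dx": 0.002, "dy": 0.02, "dz": 0, "grip": 0.034}, {"ax": 0, "ay": 0, "az": 0, "dx": 0.002, "dy": 0.04, "dz": 0, "grip": 0.034}, {"ax": 0, "ay": 0, "az": 0, "dx": 0.002, "dy": 0.052, "dz": 0, "grip": 0.032}, {"ax": 0, "ay": 0, "az": 0, "dx": 0.002, "dy": 0.058, "dz": 0, "grip": 0.028}, {"ax": 0, "ay": 0, "az": 0, "dx": 0.002, "dy": 0.058, "dz": 0, "grip": 0.022}, {"ax": 0, "ay": 0, "az": 0, "dx": 0.002, "dy": 0.058, "dz": 0, "grip": 0.02}, {"ax": 0, "ay": 0, "az": 0, "dx": 0.002, "dy": 0.058, "dz": 0, "grip": 0.02}])

```text
time_s: 6.68
tool_pos: [0.5428, -0.0394, 0.1018]
ee_rot: [0.707, -0.706, 0.034, -0.032]
force: [-0.5, -0.2, 0.1]
grip_width: 0.236
```

Run:
```python
from h import *
snap("wrist","w9"); d=load("w9"); s=d["s"]
print(s["time_s"],s["tool_pos"],s["force"],s["grip_width"])
p=np.array(s["tool_pos"]);p[2]=.096; print(proj(d,[p]))
```

```text
6.6833 [ 0.5428473  -0.03941296  0.10178846] [-0.54987177 -0.23453024  0.10283589] 0.23566591022949115
[[318.51681485 337.59573052]]
```

View pics/w9.png

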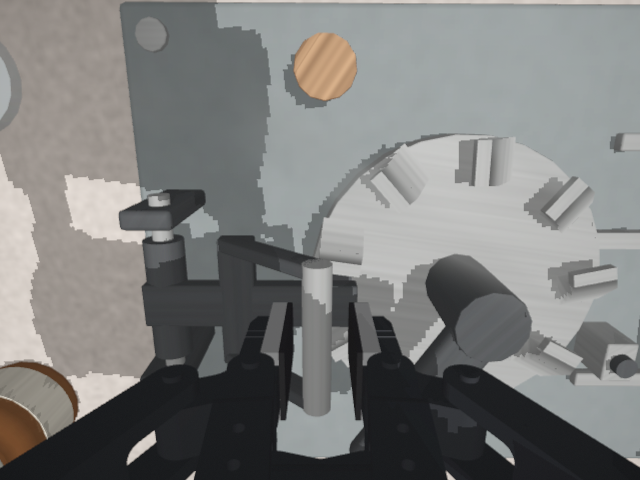

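Run:
```python
from h import *
r=np.hypot(62,36);a=np.arctan2(36,62);b=4.
for th in np.arange(0,1.25,.05):
  ph=.55*th
  bz=r*(np.cos(a+th)-np.cos(a)); by=-r*(np.sin(a+th)-np.sin(a))
  # tool frame: y down,z=+y st; tilt ax=ph: R about x: y->y c - z s.. b vector (y,z)=(b cos, b sin)
  print(round(th,2),"ax",round(ph,3),"dy",round(by+b-b*np.cos(ph),1),"dz",round(bz-b*np.sin(ph),1))
```

```text
0.0 ax 0.0 dy 0.0 dz 0.0
0.05 ax 0.028 dy -3.1 dz -2.0
0.1 ax 0.055 dy -6.0 dz -4.1
0.15 ax 0.083 dy -8.8 dz -6.4
0.2 ax 0.11 dy -11.6 dz -8.8
0.25 ax 0.138 dy -14.2 dz -11.4
0.3 ax 0.165 dy -16.7 dz -14.1
0.35 ax 0.193 dy -19.0 dz -16.9
0.4 ax 0.22 dy -21.2 dz -19.8
0.45 ax 0.248 dy -23.3 dz -22.8
0.5 ax 0.275 dy -25.2 dz -25.9
0.55 ax 0.303 dy -26.9 dz -29.2
0.6 ax 0.33 dy -28.5 dz -32.5
0.65 ax 0.358 dy -29.9 dz -35.8
0.7 ax 0.385 dy -31.2 dz -39.3
0.75 ax 0.413 dy -32.3 dz -42.8
0.8 ax 0.44 dy -33.2 dz -46.3
0.85 ax 0.468 dy -33.9 dz -49.9
0.9 ax 0.495 dy -34.5 dz -53.6
0.95 ax 0.523 dy -34.8 dz -57.2
1.0 ax 0.55 dy -35.0 dz -60.9
1.05 ax 0.578 dy -35.0 dz -64.6
1.1 ax 0.605 dy -34.9 dz -68.2
1.15 ax 0.633 dy -34.5 dz -71.9
1.2 ax 0.66 dy -34.0 dz -75.5
```

Emit:
send_rows(rows=[{"ax": 0, "ay": 0, "az": 0, "dx": 0, "dy": 0.002, "dz": 0, "grip": 0.02}, {"ax": 0, "ay": 0, "az": 0, "dx": 0, "dy": 0.002, "dz": 0, "grip": 0.014}, {"ax": 0, "ay": 0, "az": 0, "dx": 0, "dy": 0.002, "dz": 0, "grip": 0.006}, {"ax": 0, "ay": 0, "az": 0, "dx": 0, "dy": 0.002, "dz": 0, "grip": 0.006}, {"ax": 0, "ay": 0, "az": 0, "dx": 0, "dy": 0.002, "dz": 0, "grip": 0.006}, {"ax": 0, "ay": 0, "az": 0, "dx": 0, "dy": 0.002, "dz": 0, "grip": 0.006}], newtons=25)

```text
time_s: 7.23
tool_pos: [0.5421, -0.0405, 0.0992]
ee_rot: [0.706, -0.706, 0.034, -0.031]
force: [-0.4, -4.8, 1.4]
grip_width: 0.103
```

Emit:
send_rows(rows=[{"ax": 0.01, "ay": 0, "az": 0, "dx": 0, "dy": -0.001, "dz": -0.001, "grip": 0.006}, {"ax": 0.028, "ay": 0, "az": 0, "dx": 0, "dy": -0.003, "dz": -0.003, "grip": 0.006}, {"ax": 0.055, "ay": 0, "az": 0, "dx": 0, "dy": -0.006, "dz": -0.005, "grip": 0.006}, {"ax": 0.055, "ay": 0, "az": 0, "dx": 0, "dy": -0.006, "dz": -0.005, "grip": 0.006}, {"ax": 0.055, "ay": 0, "az": 0, "dx": 0, "dy": -0.006, "dz": -0.005, "grip": 0.006}])

```text
time_s: 7.65
tool_pos: [0.5417, -0.0444, 0.1049]
ee_rot: [0.726, -0.686, 0.033, -0.032]
force: [0.6, 0.6, -0.8]
grip_width: 0.106
```

```bash
cat >> h.py <<'E'
def tab(th0,ths,k=.55,b=3.):
  r=np.hypot(62,36);a=np.arctan2(36,62)
  def P(th):
    ph=k*th; bz=r*(np.cos(a+th)-np.cos(a)); by=-r*(np.sin(a+th)-np.sin(a)); return np.array([by+b-b*np.cos(ph),bz-b*np.sin(ph)]),ph
  p0,f0=P(th0)
  for th in ths:
    p,f=P(th); v=p-p0; c,s=np.cos(f0),np.sin(f0)
    # tool axes after tilt f0: y'=(c,s), z'=(-s,c) in (y,z)
    print(round(th,2),"ax",round(f-f0,3),"dy",round(v@[c,s],1),"dz",round(v@[-s,c],1))
E
python3 - <<'E'
from h import *
s=ctrl.sense();print(s["q"])
tab(.1,np.arange(.1,.65,.05))
print();tab(.55,np.arange(.6,1.25,.05))
E
```

```text
[-0.25339816  0.53287028  1.65631124  0.06722377  0.96682598 -1.76969122]
0.1 ax 0.0 dy 0.0 dz 0.0
0.15 ax 0.028 dy -3.0 dz -2.1
0.2 ax 0.055 dy -5.8 dz -4.3
0.25 ax 0.083 dy -8.6 dz -6.7
0.3 ax 0.11 dy -11.2 dz -9.2
0.35 ax 0.138 dy -13.7 dz -11.9
0.4 ax 0.165 dy -16.1 dz -14.6
0.45 ax 0.193 dy -18.3 dz -17.5
0.5 ax 0.22 dy -20.4 dz -20.5
0.55 ax 0.248 dy -22.3 dz -23.6
0.6 ax 0.275 dy -24.1 dz -26.8

0.6 ax 0.027 dy -2.5 dz -2.7
0.65 ax 0.055 dy -4.9 dz -5.4
0.7 ax 0.083 dy -7.1 dz -8.3
0.75 ax 0.11 dy -9.2 dz -11.3
0.8 ax 0.138 dy -11.1 dz -14.4
0.85 ax 0.165 dy -12.9 dz -17.6
0.9 ax 0.193 dy -14.5 dz -20.9
0.95 ax 0.22 dy -15.9 dz -24.2
1.0 ax 0.248 dy -17.2 dz -27.6
1.05 ax 0.275 dy -18.3 dz -31.1
1.1 ax 0.303 dy -19.3 dz -34.6
1.15 ax 0.33 dy -20.1 dz -38.2
1.2 ax 0.358 dy -20.6 dz -41.8
```

Emit:
send_rows(rows=[{"ax": 0.028, "ay": 0, "az": 0, "dx": 0, "dy": -0.003, "dz": -0.0021, "grip": 0.006}, {"ax": 0.055, "ay": 0, "az": 0, "dx": 0, "dy": -0.0058, "dz": -0.0043, "grip": 0.006}, {"ax": 0.083, "ay": 0, "az": 0, "dx": 0, "dy": -0.0086, "dz": -0.0067, "grip": 0.006}, {"ax": 0.11, "ay": 0, "az": 0, "dx": 0, "dy": -0.0112, "dz": -0.0092, "grip": 0.006}, {"ax": 0.138, "ay": 0, "az": 0, "dx": 0, "dy": -0.0137, "dz": -0.0119, "grip": 0.006}, {"ax": 0.165, "ay": 0, "az": 0, "dx": 0, "dy": -0.0161, "dz": -0.0146, "grip": 0.006}, {"ax": 0.193, "ay": 0, "az": 0, "dx": 0, "dy": -0.0183, "dz": -0.0175, "grip": 0.006}, {"ax": 0.22, "ay": 0, "az": 0, "dx": 0, "dy": -0.0204, "dz": -0.0205, "grip": 0.006}, {"ax": 0.248, "ay": 0, "az": 0, "dx": 0, "dy": -0.0223, "dz": -0.0236, "grip": 0.006}, {"ax": 0.248, "ay": 0, "az": 0, "dx": 0, "dy": -0.0223, "dz": -0.0236, "grip": 0.006}])

```text
time_s: 8.48
tool_pos: [0.5394, -0.0685, 0.1263]
ee_rot: [0.806, -0.59, 0.029, -0.036]
force: [-0.4, 3.7, 5.4]
grip_width: 0.104
```

Run:
```python
from h import *
snap("wrist","w10"); d=load("w10"); s=d["s"]
print(s["time_s"],s["tool_pos"],s["q"],s["force"],s["torque"],s["grip_width"])
```

```text
8.4833 [ 0.53940154 -0.06847827  0.12628726] [-0.42636039  0.53853193  1.6179635   0.32230499  1.11493656 -2.06539004] [-0.41319007  3.66118424  5.42969359] [ 1.0395154   0.00369551 -0.02070473] 0.10401965016944076
```

View pics/w10.png

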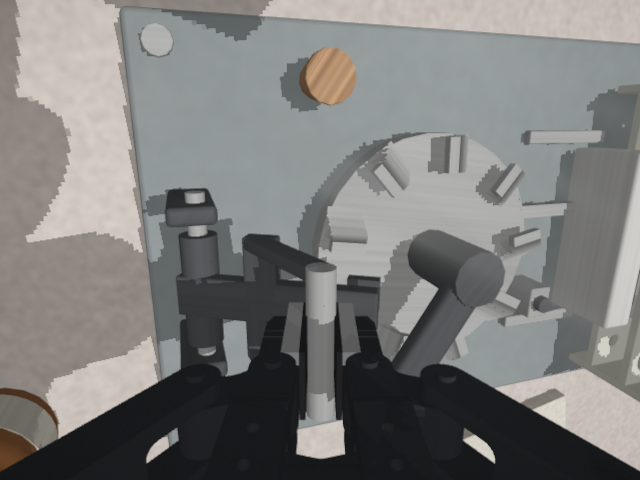

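Emit:
send_rows(rows=[{"ax": 0.027, "ay": 0, "az": 0, "dx": 0, "dy": -0.0025, "dz": -0.0027, "grip": 0.006}, {"ax": 0.055, "ay": 0, "az": 0, "dx": 0, "dy": -0.0049, "dz": -0.0054, "grip": 0.006}, {"ax": 0.083, "ay": 0, "az": 0, "dx": 0, "dy": -0.0071, "dz": -0.0083, "grip": 0.006}, {"ax": 0.11, "ay": 0, "az": 0, "dx": 0, "dy": -0.0092, "dz": -0.0113, "grip": 0.006}, {"ax": 0.138, "ay": 0, "az": 0, "dx": 0, "dy": -0.0111, "dz": -0.0144, "grip": 0.006}, {"ax": 0.165, "ay": 0, "az": 0, "dx": 0, "dy": -0.0129, "dz": -0.0176, "grip": 0.006}, {"ax": 0.193, "ay": 0, "az": 0, "dx": 0, "dy": -0.0145, "dz": -0.0209, "grip": 0.006}, {"ax": 0.22, "ay": 0, "az": 0, "dx": 0, "dy": -0.0159, "dz": -0.0242, "grip": 0.006}, {"ax": 0.248, "ay": 0, "az": 0, "dx": 0, "dy": -0.0172, "dz": -0.0276, "grip": 0.006}, {"ax": 0.275, "ay": 0, "az": 0, "dx": 0, "dy": -0.0183, "dz": -0.0311, "grip": 0.006}])

```text
time_s: 9.37
tool_pos: [0.5362, -0.1023, 0.1358]
ee_rot: [0.88, -0.473, 0.023, -0.039]
force: [-1.8, 5.3, 12.3]
grip_width: 0.102
```

Run:
```python
from h import *
snap("wrist","w11"); d=load("w11"); s=d["s"]
print(s["time_s"],s["tool_pos"],s["q"],s["force"],s["torque"],s["grip_width"])
snap("scene","s2"); a=cv2.imread("pics/s2.png")[130:330,225:470]; cv2.imwrite("pics/s2c.png",cv2.resize(a,None,fx=3,fy=3,interpolation=cv2.INTER_CUBIC))
tab(1.05,[1.1,1.15,1.2])
```

```text
9.3667 [ 0.53621891 -0.10233946  0.13575703] [-0.60011955  0.61854887  1.5501159   0.51646286  1.3237153  -2.29845341] [-1.7666537   5.28284535 12.32036575] [1.7544752  0.18899545 0.17358859] 0.10228383733586581
1.1 ax 0.027 dy -1.9 dz -3.1
1.15 ax 0.055 dy -3.6 dz -6.4
1.2 ax 0.082 dy -5.1 dz -9.7
```

View pics/s2c.png

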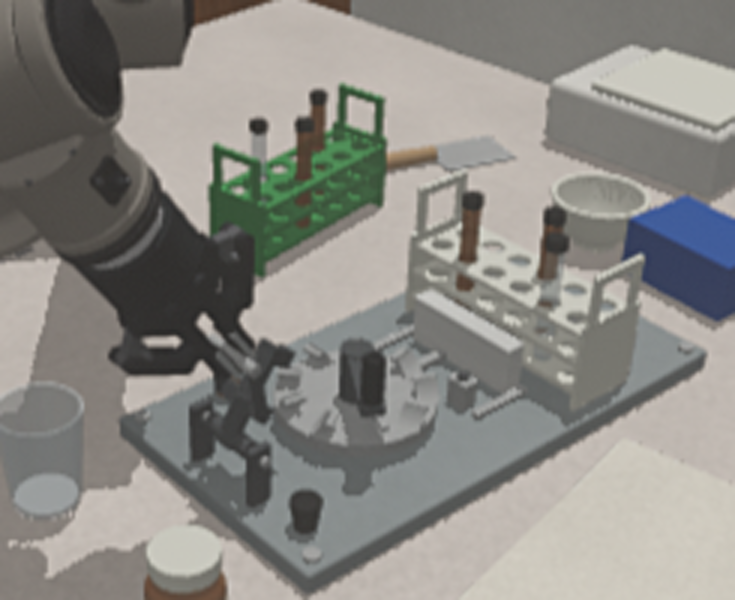

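View pics/w11.png

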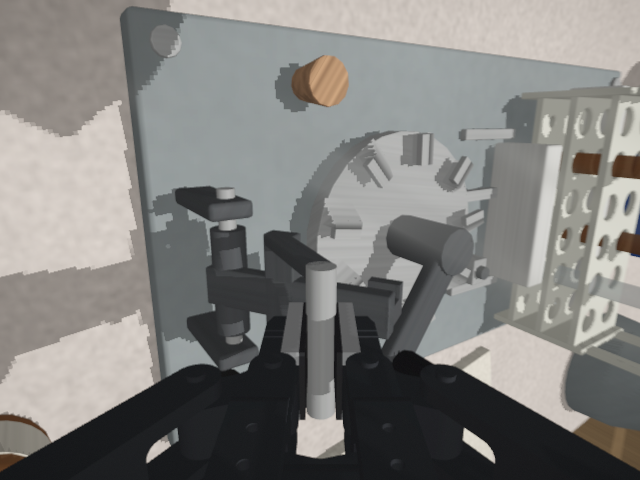

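Emit:
send_rows(rows=[{"ax": 0, "ay": 0, "az": 0, "dx": 0, "dy": 0, "dz": 0, "grip": 0.016}, {"ax": 0, "ay": 0, "az": 0, "dx": 0, "dy": 0, "dz": 0, "grip": 0.02}, {"ax": 0, "ay": 0, "az": 0, "dx": 0, "dy": -0.001, "dz": 0, "grip": 0.02}, {"ax": 0, "ay": 0, "az": 0, "dx": 0, "dy": -0.002, "dz": 0, "grip": 0.02}])

```text
time_s: 9.8
tool_pos: [0.5361, -0.105, 0.1353]
ee_rot: [0.879, -0.475, 0.024, -0.039]
force: [-0.1, 0.3, -0.3]
grip_width: 0.234
```

Run:
```python
from h import *
snap("wrist","w12"); d=load("w12"); s=d["s"]
print(s["time_s"],s["tool_pos"],s["force"],s["torque"],s["grip_width"])
```

```text
9.8 [ 0.53606265 -0.10503562  0.13534794] [-0.06717586  0.31418725 -0.27547069] [-0.32383999  0.00349102 -0.01394105] 0.23424546279530342
```

View pics/w12.png

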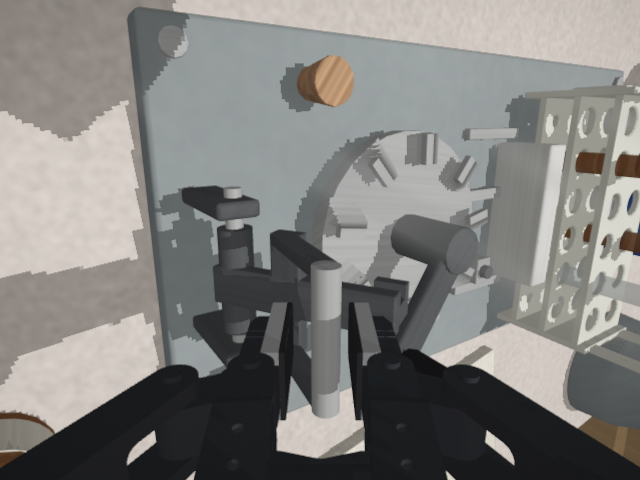

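Emit:
send_rows(rows=[{"ax": 0, "ay": 0, "az": 0, "dx": 0, "dy": -0.01, "dz": 0, "grip": 0.02}, {"ax": 0, "ay": 0, "az": 0, "dx": 0, "dy": -0.03, "dz": 0, "grip": 0.02}, {"ax": 0, "ay": 0, "az": 0, "dx": 0, "dy": -0.06, "dz": 0, "grip": 0.02}, {"ax": 0, "ay": 0, "az": 0, "dx": 0, "dy": -0.09, "dz": 0, "grip": 0.02}, {"ax": 0, "ay": 0, "az": 0, "dx": 0, "dy": -0.11, "dz": 0, "grip": 0.025}, {"ax": 0, "ay": 0, "az": 0, "dx": 0, "dy": -0.11, "dz": 0, "grip": 0.03}, {"ax": 0, "ay": 0, "az": 0, "dx": 0, "dy": -0.11, "dz": 0, "grip": 0.034}])

```text
time_s: 10.43
tool_pos: [0.5312, -0.1661, 0.2284]
ee_rot: [0.878, -0.476, 0.023, -0.04]
force: [0.3, 0.4, 0.6]
grip_width: 0.4
```

Run:
```python
from h import *
snap("wrist","w13"); d=load("w13"); s=d["s"]
print(s["time_s"],s["tool_pos"],s["force"],s["q"],s["grip_width"])
h=np.array([.5487,.023]); a=-.15-.528; pin=h+.07*np.array([np.cos(a),np.sin(a)]); print(pin)
print(delta([pin[0],pin[1],.185],downR(np.pi/2+a)))
```

```text
10.4333 [ 0.53119472 -0.16613569  0.22839032] [0.33961727 0.42610279 0.55478198] [-0.68999382  0.55686765  1.37001843  0.4673917   1.56865917 -2.25303449] 0.3995281340663603
[ 0.60321801 -0.02090656]
(array([0.059 , 0.1175, 0.1028]), array([-0.5613,  0.5676, -0.1745]))
```

View pics/w13.png

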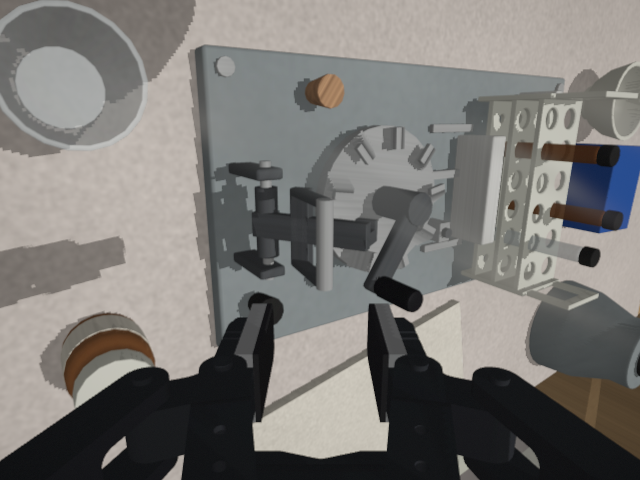

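Emit:
send_rows(rows=[{"ax": -0.11, "ay": 0.11, "az": -0.035, "dx": 0.01, "dy": 0.01, "dz": 0.016, "grip": 0.036}, {"ax": -0.22, "ay": 0.22, "az": -0.07, "dx": 0.024, "dy": 0.045, "dz": 0.04, "grip": 0.036}, {"ax": -0.33, "ay": 0.33, "az": -0.1, "dx": 0.036, "dy": 0.07, "dz": 0.06, "grip": 0.036}, {"ax": -0.44, "ay": 0.44, "az": -0.14, "dx": 0.048, "dy": 0.095, "dz": 0.083, "grip": 0.036}, {"ax": -0.561, "ay": 0.568, "az": -0.174, "dx": 0.059, "dy": 0.117, "dz": 0.103, "grip": 0.036}, {"ax": -0.561, "ay": 0.568, "az": -0.174, "dx": 0.059, "dy": 0.117, "dz": 0.103, "grip": 0.036}, {"ax": -0.561, "ay": 0.568, "az": -0.174, "dx": 0.059, "dy": 0.117, "dz": 0.103, "grip": 0.036}, {"ax": -0.561, "ay": 0.568, "az": -0.174, "dx": 0.059, "dy": 0.117, "dz": 0.103, "grip": 0.036}, {"ax": -0.561, "ay": 0.568, "az": -0.174, "dx": 0.059, "dy": 0.117, "dz": 0.103, "grip": 0.036}])

```text
time_s: 11.23
tool_pos: [0.6028, -0.0191, 0.1845]
ee_rot: [0.668, -0.667, 0.234, -0.232]
force: [-0.4, -0.7, -0.4]
grip_width: 0.423
```

Run:
```python
from h import *
snap("wrist","w14"); d=load("w14"); s=d["s"]
print(s["time_s"],s["tool_pos"],s["force"],s["q"],s["grip_width"])
p=np.array(s["tool_pos"]);p[2]=.126; print(proj(d,[p]))
print(delta([.6032,-.0209,.112],downR(.893)))
snap("top","top2")
cv2.imwrite("pics/top2c.png",cv2.resize(cv2.imread("pics/top2.png")[150:280,150:360],None,fx=3.8,fy=3.8,interpolation=cv2.INTER_CUBIC))
```

```text
11.2333 [ 0.60280178 -0.0190696   0.18450799] [-0.39407468 -0.67774742 -0.35410872] [-0.15984393  0.53848152  1.39000899  0.00258253  1.21558886 -1.06008703] 0.4231193650576227
[[318.20493696 282.52317956]]
(array([ 0.0009,  0.0727, -0.0002]), array([-0.0012,  0.0043, -0.0031]))
```

View pics/w14.png

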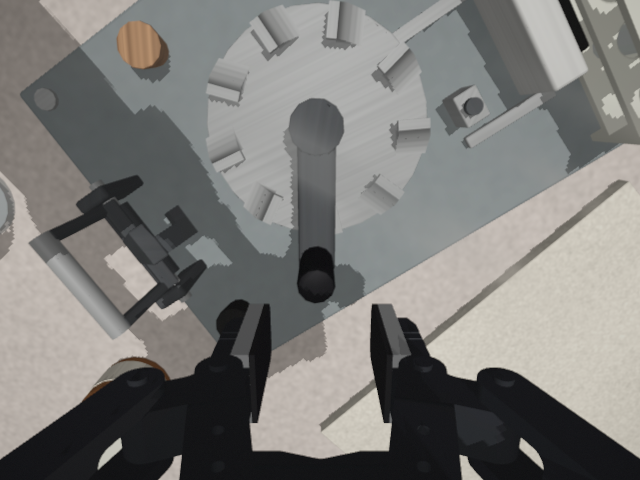

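View pics/top2c.png

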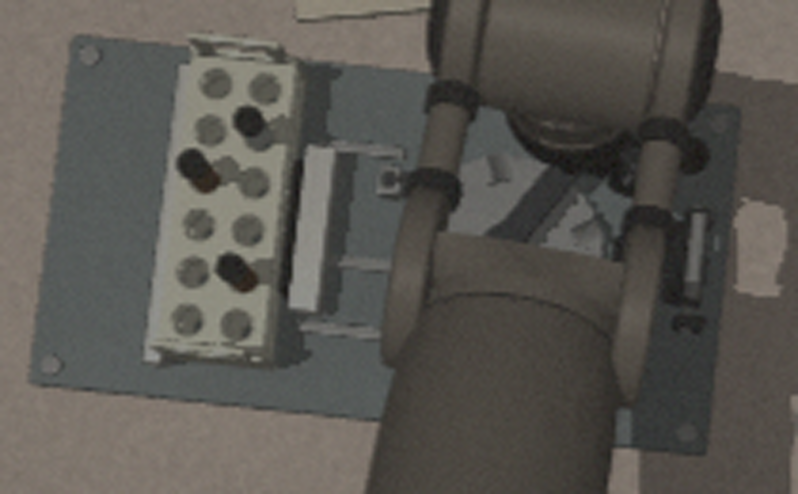

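Run:
```python
from h import *
cv2.imwrite("pics/w14c.png",cv2.resize(cv2.imread("pics/w14.png")[0:160,400:640],None,fx=3.3,fy=3.3,interpolation=cv2.INTER_CUBIC))
```

```text
(no output)
```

View pics/w14c.png

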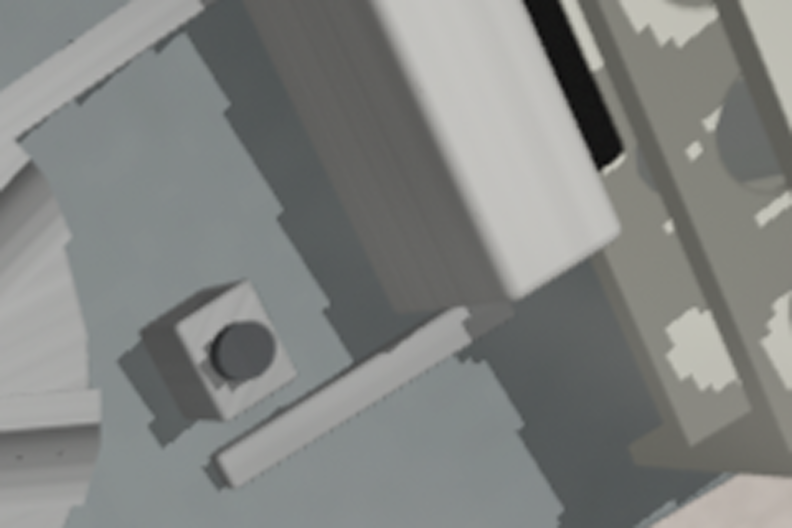

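Run:
```python
from h import *
d=load("w14")
def st(c,z):
    p=ray(d,np.array(c)/3.3+[400,0],z)-[.5487,.023,0]; c,s=np.cos(.092),np.sin(.092); return np.round([c*p[0]-s*p[1],s*p[0]+c*p[1]],4)
for c in [(175,325),(245,280),(297,375),(225,420)]: print("stop",st(c,.045))
for c in [(375,0),(440,143),(512,300)]: print("jaw",st(c,.065))
print("jaw bottom",st((393,305),.02))
```

```text
stop [0.0311 0.0743]
stop [0.0312 0.0882]
stop [0.0505 0.0885]
stop [0.0504 0.0742]
jaw [0.0035 0.1173]
jaw [0.0275 0.117 ]
jaw [0.0552 0.1167]
jaw bottom [0.054  0.1179]
```

Emit:
send_rows(rows=[{"ax": 0, "ay": 0, "az": 0, "dx": 0.001, "dy": 0.02, "dz": -0.001, "grip": 0.036}, {"ax": 0, "ay": 0, "az": 0, "dx": 0.001, "dy": 0.045, "dz": -0.001, "grip": 0.036}, {"ax": 0, "ay": 0, "az": 0, "dx": 0.001, "dy": 0.062, "dz": -0.001, "grip": 0.034}, {"ax": 0, "ay": 0, "az": 0, "dx": 0.001, "dy": 0.07, "dz": -0.001, "grip": 0.03}, {"ax": 0, "ay": 0, "az": 0, "dx": 0.001, "dy": 0.072, "dz": -0.001, "grip": 0.026}, {"ax": 0, "ay": 0, "az": 0, "dx": 0.001, "dy": 0.072, "dz": -0.001, "grip": 0.026}, {"ax": 0, "ay": 0, "az": 0, "dx": 0.001, "dy": 0.072, "dz": -0.001, "grip": 0.026}])

```text
time_s: 11.92
tool_pos: [0.6041, -0.023, 0.1149]
ee_rot: [0.667, -0.666, 0.235, -0.236]
force: [0.4, 0.1, -0.8]
grip_width: 0.304
```

Run:
```python
from h import *
snap("wrist","w15"); d=load("w15"); s=d["s"]
print(s["time_s"],s["tool_pos"],s["force"],s["grip_width"])
```

```text
11.9167 [ 0.60413713 -0.0230314   0.11490629] [ 0.37702029  0.08571539 -0.75529693] 0.3043243041982144
```

View pics/w15.png

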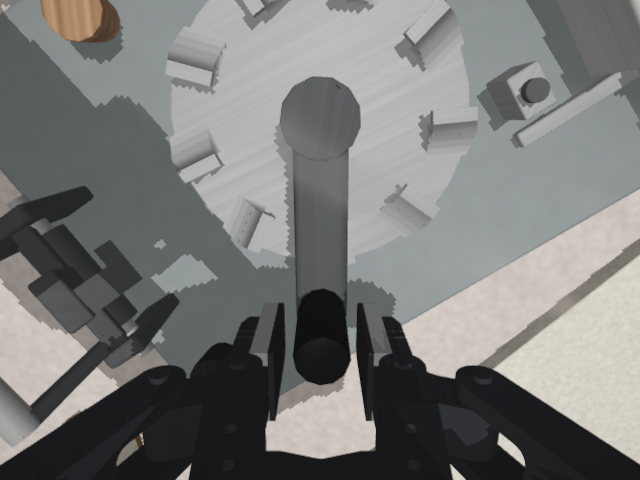

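Emit:
send_rows(rows=[{"ax": 0, "ay": 0, "az": 0, "dx": -0.001, "dy": 0.001, "dz": 0, "grip": 0.02}, {"ax": 0, "ay": 0, "az": 0, "dx": -0.001, "dy": 0.001, "dz": 0, "grip": 0.016}, {"ax": 0, "ay": 0, "az": 0, "dx": -0.001, "dy": 0.001, "dz": 0, "grip": 0.014}, {"ax": 0, "ay": 0, "az": 0, "dx": -0.001, "dy": 0.001, "dz": 0, "grip": 0.014}, {"ax": 0, "ay": 0, "az": 0, "dx": -0.001, "dy": 0.001, "dz": 0, "grip": 0.014}], newtons=25)

```text
time_s: 12.38
tool_pos: [0.6033, -0.0219, 0.114]
ee_rot: [0.667, -0.667, 0.234, -0.236]
force: [-1.3, -1.5, 7.1]
grip_width: 0.203
```

```bash
cat >> h.py <<'E'
def arc(phis,r=69.8):
  for p in phis: print("ay",-round(p,3),"dx",round(r*(np.cos(p)-1),1),"dz",round(r*np.sin(p),1))
E
python3 - <<'E'
from h import *
s=ctrl.sense()
print(s["time_s"],s["tool_pos"],s["force"],s["torque"],s["grip_width"],np.arctan2(*toolR(s).as_matrix()[[1,0],0])+.528)
p=np.array(s["tool_pos"])-[.5487,.023,0]; print(np.hypot(*p[:2]),np.arctan2(p[1],p[0])+.528)
arc(np.arange(1,11)*.06)
E
```

```text
12.3833 [ 0.60334604 -0.02187136  0.11398573] [-1.28302548 -1.5189593   7.14591004] [-0.22796294  0.11585518  0.01917968] 0.20300055512125356 -0.14949943953332856
0.07070805103132564 -0.15949137632153643
ay -0.06 dx -0.1 dz 4.2
ay -0.12 dx -0.5 dz 8.4
ay -0.18 dx -1.1 dz 12.5
ay -0.24 dx -2.0 dz 16.6
ay -0.3 dx -3.1 dz 20.6
ay -0.36 dx -4.5 dz 24.6
ay -0.42 dx -6.1 dz 28.5
ay -0.48 dx -7.9 dz 32.2
ay -0.54 dx -9.9 dz 35.9
ay -0.6 dx -12.2 dz 39.4
```

Emit:
send_rows(rows=[{"ax": 0, "ay": -0.03, "az": 0, "dx": 0, "dy": 0, "dz": 0.0021, "grip": 0.014}, {"ax": 0, "ay": -0.06, "az": 0, "dx": -0.0001, "dy": 0, "dz": 0.0042, "grip": 0.014}, {"ax": 0, "ay": -0.09, "az": 0, "dx": -0.0003, "dy": 0, "dz": 0.0063, "grip": 0.014}, {"ax": 0, "ay": -0.12, "az": 0, "dx": -0.0005, "dy": 0, "dz": 0.0084, "grip": 0.014}, {"ax": 0, "ay": -0.18, "az": 0, "dx": -0.0011, "dy": 0, "dz": 0.0125, "grip": 0.014}, {"ax": 0, "ay": -0.24, "az": 0, "dx": -0.002, "dy": 0, "dz": 0.0166, "grip": 0.014}, {"ax": 0, "ay": -0.3, "az": 0, "dx": -0.0031, "dy": 0, "dz": 0.0206, "grip": 0.014}])

```text
time_s: 12.97
tool_pos: [0.6136, -0.0042, 0.114]
ee_rot: [-0.695, 0.695, -0.131, 0.132]
force: [-2.7, -2.5, 6.5]
grip_width: 0.202
```

```bash
cat >> h.py <<'E'
def rep():
    s=ctrl.sense(); p=np.array(s["tool_pos"])-[.5487,.023,0]; a=np.arctan2(p[1],p[0]); F=np.array(s["force"])
    print("t",round(s["time_s"],2),"F",F.round(1),"tan",round(-F[0]*np.sin(a)+F[1]*np.cos(a),1),"rad",round(F[0]*np.cos(a)+F[1]*np.sin(a),1),"r",np.hypot(*p[:2]).round(4),"yaw",round(a+.528,3),"toolyaw",round(np.arctan2(*toolR(s).as_matrix()[[1,0],0])+.528,3),"z",p[2].round(4),"g",round(s["grip_width"],3),"q",np.round(s["q"],2))
E
python3 -c "from h import *;rep()"
```

```text
t 12.97 F [-2.7 -2.5  6.5] tan -3.3 rad -1.5 r 0.0704 yaw 0.131 toolyaw 0.153 z 0.114 g 0.202 q [-0.13  0.63  1.44 -0.    1.07 -1.33]
```

Emit:
send_rows(rows=[{"ax": 0, "ay": -0.06, "az": 0, "dx": -0.0001, "dy": 0, "dz": 0.0042, "grip": 0.014}, {"ax": 0, "ay": -0.12, "az": 0, "dx": -0.0005, "dy": 0, "dz": 0.0084, "grip": 0.014}, {"ax": 0, "ay": -0.18, "az": 0, "dx": -0.0011, "dy": 0, "dz": 0.0125, "grip": 0.014}, {"ax": 0, "ay": -0.24, "az": 0, "dx": -0.002, "dy": 0, "dz": 0.0166, "grip": 0.014}, {"ax": 0, "ay": -0.3, "az": 0, "dx": -0.0031, "dy": 0, "dz": 0.0206, "grip": 0.014}, {"ax": 0, "ay": -0.36, "az": 0, "dx": -0.0045, "dy": 0, "dz": 0.0246, "grip": 0.014}, {"ax": 0, "ay": -0.42, "az": 0, "dx": -0.0061, "dy": 0, "dz": 0.0285, "grip": 0.014}, {"ax": 0, "ay": -0.48, "az": 0, "dx": -0.0079, "dy": 0, "dz": 0.0322, "grip": 0.014}, {"ax": 0, "ay": -0.54, "az": 0, "dx": -0.0099, "dy": 0, "dz": 0.0359, "grip": 0.014}])

```text
time_s: 13.72
tool_pos: [0.6179, 0.0329, 0.114]
ee_rot: [-0.704, 0.705, 0.059, -0.058]
force: [-1.3, -4.4, 5.5]
grip_width: 0.199
```

```bash
python3 -c "from h import *;rep()"
```

```text
t 13.72 F [-1.3 -4.4  5.5] tan -4.2 rad -1.9 r 0.0699 yaw 0.67 toolyaw 0.693 z 0.114 g 0.199 q [-0.07  0.64  1.43 -0.    1.08 -1.81]
```

Emit:
send_rows(rows=[{"ax": 0, "ay": -0.06, "az": 0, "dx": -0.0001, "dy": 0, "dz": 0.0042, "grip": 0.014}, {"ax": 0, "ay": -0.12, "az": 0, "dx": -0.0005, "dy": 0, "dz": 0.0084, "grip": 0.014}, {"ax": 0, "ay": -0.18, "az": 0, "dx": -0.0011, "dy": 0, "dz": 0.0125, "grip": 0.014}, {"ax": 0, "ay": -0.24, "az": 0, "dx": -0.002, "dy": 0, "dz": 0.0166, "grip": 0.014}, {"ax": 0, "ay": -0.3, "az": 0, "dx": -0.0031, "dy": 0, "dz": 0.0206, "grip": 0.014}, {"ax": 0, "ay": -0.33, "az": 0, "dx": -0.0038, "dy": 0, "dz": 0.0226, "grip": 0.014}, {"ax": 0, "ay": -0.36, "az": 0, "dx": -0.0045, "dy": 0, "dz": 0.0246, "grip": 0.014}, {"ax": 0, "ay": -0.36, "az": 0, "dx": -0.0045, "dy": 0, "dz": 0.0246, "grip": 0.014}])

```text
time_s: 14.38
tool_pos: [0.6095, 0.0569, 0.114]
ee_rot: [-0.683, 0.683, 0.184, -0.182]
force: [-1.2, -1.1, 5.7]
grip_width: 0.203
```

Run:
```python
from h import *
rep(); snap("wrist","w16")
```

```text
t 14.38 F [-1.2 -1.1  5.7] tan -0.3 rad -1.6 r 0.0696 yaw 1.037 toolyaw 1.052 z 0.114 g 0.203 q [-0.03  0.62  1.45  0.    1.07 -2.13]
```

View pics/w16.png

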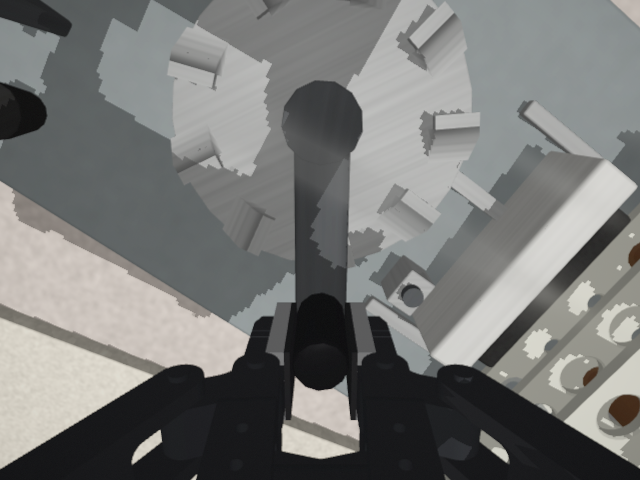

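Run:
```python
from h import *
cv2.imwrite("pics/w16c.png",cv2.resize(cv2.imread("pics/w16.png")[230:380,350:500],None,fx=4,fy=4,interpolation=cv2.INTER_CUBIC))
```

```text
(no output)
```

View pics/w16c.png

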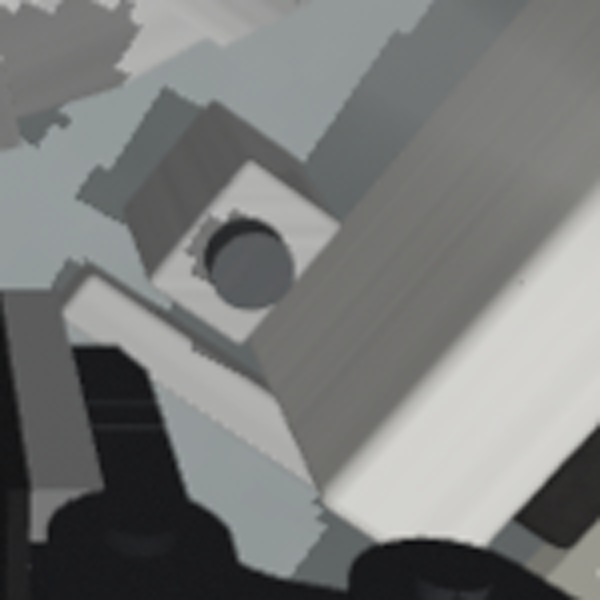

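Run:
```python
from h import *
d=load("w16")
def st(c,z):
    p=ray(d,np.array(c)/4+[350,230],z)-[.5487,.023,0]; c,s=np.cos(.092),np.sin(.092); return np.round([c*p[0]-s*p[1],s*p[0]+c*p[1]],4)
for c in [(250,160),(340,222),(243,340),(152,280)]: print("stop",st(c,.045))
for c in [(322,495),(460,345),(600,190)]: print("jaw",st(c,.065))
print(st((252,345),.045))
```

```text
stop [0.0308 0.0748]
stop [0.0307 0.0887]
stop [0.0498 0.0889]
stop [0.0499 0.0748]
jaw [0.0545 0.0991]
jaw [0.0311 0.0997]
jaw [0.0083 0.0999]
[0.0497 0.0902]
```

Emit:
send_rows(rows=[{"ax": 0, "ay": -0.06, "az": 0, "dx": -0.0001, "dy": 0, "dz": 0.0042, "grip": 0.014}, {"ax": 0, "ay": -0.12, "az": 0, "dx": -0.0005, "dy": 0, "dz": 0.0084, "grip": 0.014}, {"ax": 0, "ay": -0.18, "az": 0, "dx": -0.0011, "dy": 0, "dz": 0.0125, "grip": 0.014}, {"ax": 0, "ay": -0.24, "az": 0, "dx": -0.002, "dy": 0, "dz": 0.0166, "grip": 0.014}, {"ax": 0, "ay": -0.3, "az": 0, "dx": -0.0031, "dy": 0, "dz": 0.0206, "grip": 0.014}, {"ax": 0, "ay": -0.34, "az": 0, "dx": -0.004, "dy": 0, "dz": 0.0233, "grip": 0.014}, {"ax": 0, "ay": -0.38, "az": 0, "dx": -0.005, "dy": 0, "dz": 0.0259, "grip": 0.014}, {"ax": 0, "ay": -0.42, "az": 0, "dx": -0.0061, "dy": 0, "dz": 0.0285, "grip": 0.014}, {"ax": 0, "ay": -0.42, "az": 0, "dx": -0.0061, "dy": 0, "dz": 0.0285, "grip": 0.014}])

```text
time_s: 15.18
tool_pos: [0.59, 0.0789, 0.114]
ee_rot: [-0.63, 0.63, 0.322, -0.321]
force: [0.3, 1.2, 5.7]
grip_width: 0.2
```

Run:
```python
from h import *
rep(); snap("wrist","w17")
```

```text
t 15.18 F [0.3 1.2 5.7] tan 0.5 rad 1.1 r 0.0695 yaw 1.462 toolyaw 1.472 z 0.114 g 0.2 q [ 0.    0.6   1.5   0.    1.04 -2.51]
```

View pics/w17.png

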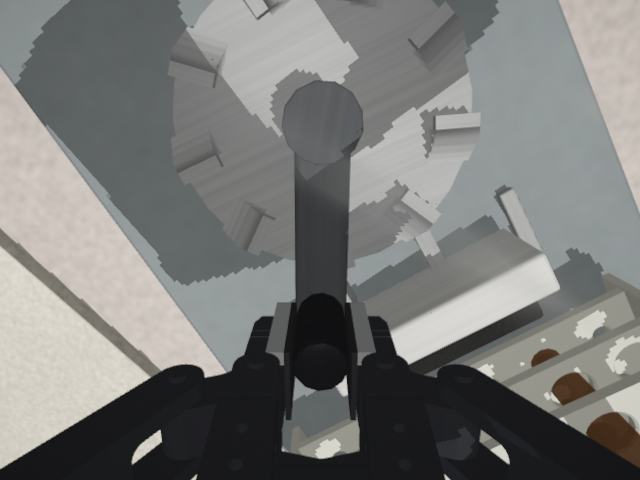

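Emit:
send_rows(rows=[{"ax": 0, "ay": -0.02, "az": 0, "dx": 0, "dy": 0, "dz": 0.0014, "grip": 0.014}, {"ax": 0, "ay": -0.04, "az": 0, "dx": -0.0001, "dy": 0, "dz": 0.0028, "grip": 0.014}, {"ax": 0, "ay": -0.06, "az": 0, "dx": -0.0001, "dy": 0, "dz": 0.0042, "grip": 0.014}, {"ax": 0, "ay": -0.08, "az": 0, "dx": -0.0002, "dy": 0, "dz": 0.0056, "grip": 0.014}, {"ax": 0, "ay": -0.1, "az": 0, "dx": -0.0003, "dy": 0, "dz": 0.007, "grip": 0.014}])

```text
time_s: 15.65
tool_pos: [0.5846, 0.0825, 0.114]
ee_rot: [-0.613, 0.614, 0.353, -0.351]
force: [1.3, -0.8, 5.7]
grip_width: 0.201
```

```bash
python3 -c "from h import *;rep()"
```

```text
t 15.65 F [ 1.3 -0.8  5.7] tan -1.5 rad -0.0 r 0.0695 yaw 1.555 toolyaw 1.571 z 0.114 g 0.201 q [ 0.01  0.59  1.52  0.    1.03 -2.6 ]
```

Emit:
send_rows(rows=[{"ax": 0, "ay": -0.01, "az": 0, "dx": 0, "dy": 0, "dz": 0.0007, "grip": 0.014}, {"ax": 0, "ay": -0.02, "az": 0, "dx": 0, "dy": 0, "dz": 0.0014, "grip": 0.014}, {"ax": 0, "ay": -0.03, "az": 0, "dx": 0, "dy": 0, "dz": 0.0021, "grip": 0.014}, {"ax": 0, "ay": -0.04, "az": 0, "dx": -0.0001, "dy": 0, "dz": 0.0028, "grip": 0.014}, {"ax": 0, "ay": -0.05, "az": 0, "dx": -0.0001, "dy": 0, "dz": 0.0035, "grip": 0.014}, {"ax": 0, "ay": -0.06, "az": 0, "dx": -0.0001, "dy": 0, "dz": 0.0042, "grip": 0.014}])

```text
time_s: 16.15
tool_pos: [0.581, 0.0845, 0.114]
ee_rot: [-0.602, 0.603, 0.371, -0.369]
force: [2.0, -1.4, 5.9]
grip_width: 0.2
```

Run:
```python
from h import *
rep(); d=snap("wrist","w18"); 
cv2.imwrite("pics/w18c.png",cv2.resize(cv2.imread("pics/w18.png")[200:460,250:600],None,fx=2.2,fy=2.2))
```

```text
t 16.15 F [ 2.  -1.4  5.9] tan -2.4 rad -0.3 r 0.0695 yaw 1.616 toolyaw 1.63 z 0.114 g 0.2 q [ 0.01  0.58  1.53  0.    1.03 -2.66]
```

View pics/w18c.png

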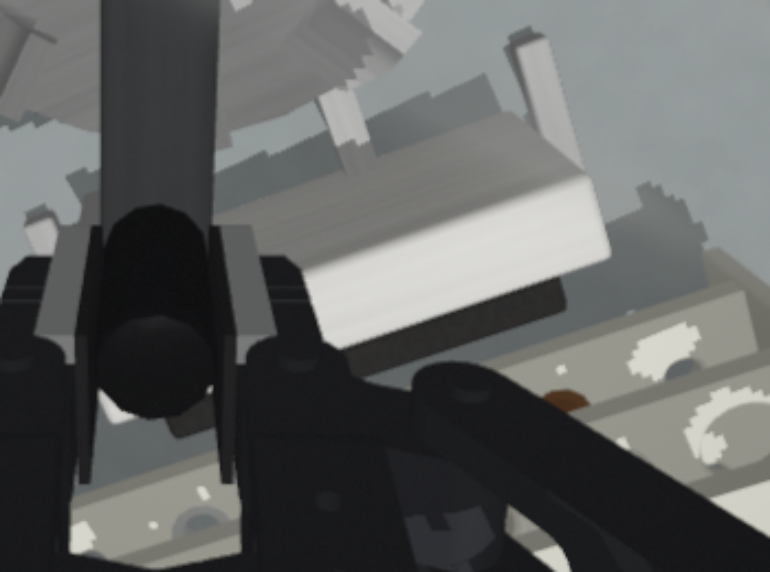

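Jaw now well off the rack; the stop is hidden. Continue in small steps with force checks.

Emit:
send_rows(rows=[{"ax": 0, "ay": -0.01, "az": 0, "dx": 0, "dy": 0, "dz": 0.0007, "grip": 0.014}, {"ax": 0, "ay": -0.02, "az": 0, "dx": 0, "dy": 0, "dz": 0.0014, "grip": 0.014}, {"ax": 0, "ay": -0.03, "az": 0, "dx": 0, "dy": 0, "dz": 0.0021, "grip": 0.014}, {"ax": 0, "ay": -0.04, "az": 0, "dx": -0.0001, "dy": 0, "dz": 0.0028, "grip": 0.014}])

```text
time_s: 16.53
tool_pos: [0.5785, 0.0858, 0.114]
ee_rot: [-0.595, 0.595, 0.383, -0.381]
force: [1.7, -0.8, 5.4]
grip_width: 0.201
```

```bash
python3 -c "from h import *;rep()"
```

```text
t 16.53 F [ 1.7 -0.8  5.4] tan -1.9 rad 0.0 r 0.0695 yaw 1.656 toolyaw 1.67 z 0.114 g 0.201 q [ 0.02  0.58  1.53  0.    1.03 -2.7 ]
```

Emit:
send_rows(rows=[{"ax": 0, "ay": -0.007, "az": 0, "dx": 0, "dy": 0, "dz": 0.0005, "grip": 0.014}, {"ax": 0, "ay": -0.014, "az": 0, "dx": 0, "dy": 0, "dz": 0.001, "grip": 0.014}, {"ax": 0, "ay": -0.021, "az": 0, "dx": 0, "dy": 0, "dz": 0.0015, "grip": 0.014}])

```text
time_s: 16.78
tool_pos: [0.5771, 0.0864, 0.114]
ee_rot: [-0.591, 0.591, 0.39, -0.387]
force: [2.4, -0.8, 5.2]
grip_width: 0.2
```

```bash
python3 -c "from h import *;rep()"
```

```text
t 16.78 F [ 2.4 -0.8  5.2] tan -2.6 rad 0.2 r 0.0695 yaw 1.677 toolyaw 1.691 z 0.114 g 0.2 q [ 0.02  0.58  1.54  0.    1.02 -2.72]
```

Emit:
send_rows(rows=[{"ax": 0, "ay": -0.007, "az": 0, "dx": 0, "dy": 0, "dz": 0.0005, "grip": 0.014}, {"ax": 0, "ay": -0.014, "az": 0, "dx": 0, "dy": 0, "dz": 0.001, "grip": 0.014}, {"ax": 0, "ay": -0.014, "az": 0, "dx": 0, "dy": 0, "dz": 0.001, "grip": 0.014}])

```text
time_s: 17.03
tool_pos: [0.5761, 0.0868, 0.114]
ee_rot: [-0.588, 0.589, 0.394, -0.391]
force: [1.8, 0.6, 5.7]
grip_width: 0.204
```

```bash
python3 -c "from h import *;rep()"
```

```text
t 17.03 F [1.8 0.6 5.7] tan -1.4 rad 1.3 r 0.0695 yaw 1.693 toolyaw 1.705 z 0.114 g 0.204 q [ 0.02  0.58  1.54  0.    1.02 -2.73]
```

Emit:
send_rows(rows=[{"ax": 0, "ay": -0.007, "az": 0, "dx": 0, "dy": 0, "dz": 0.0005, "grip": 0.014}, {"ax": 0, "ay": -0.014, "az": 0, "dx": 0, "dy": 0, "dz": 0.001, "grip": 0.014}, {"ax": 0, "ay": -0.014, "az": 0, "dx": 0, "dy": 0, "dz": 0.001, "grip": 0.014}])

```text
time_s: 17.28
tool_pos: [0.5753, 0.0872, 0.114]
ee_rot: [-0.585, 0.586, 0.398, -0.395]
force: [1.7, 0.8, 5.9]
grip_width: 0.198
```

```bash
python3 -c "from h import *;rep()"
```

```text
t 17.28 F [1.7 0.8 5.9] tan -1.2 rad 1.4 r 0.0695 yaw 1.706 toolyaw 1.719 z 0.114 g 0.198 q [ 0.02  0.58  1.54  0.    1.02 -2.74]
```

Emit:
send_rows(rows=[{"ax": 0, "ay": -0.007, "az": 0, "dx": 0, "dy": 0, "dz": 0.0005, "grip": 0.014}, {"ax": 0, "ay": -0.014, "az": 0, "dx": 0, "dy": 0, "dz": 0.001, "grip": 0.014}, {"ax": 0, "ay": -0.014, "az": 0, "dx": 0, "dy": 0, "dz": 0.001, "grip": 0.014}])

```text
time_s: 17.53
tool_pos: [0.5747, 0.0872, 0.114]
ee_rot: [-0.582, 0.583, 0.402, -0.4]
force: [4.5, -1.5, 6.2]
grip_width: 0.2
```

```bash
python3 -c "from h import *;rep()"
```

```text
t 17.53 F [ 4.5 -1.5  6.2] tan -4.8 rad 0.3 r 0.0693 yaw 1.714 toolyaw 1.733 z 0.114 g 0.2 q [ 0.02  0.57  1.54  0.    1.02 -2.76]
```

Emit:
send_rows(rows=[{"ax": 0, "ay": -0.005, "az": 0, "dx": 0, "dy": 0, "dz": 0.0004, "grip": 0.014}, {"ax": 0, "ay": -0.01, "az": 0, "dx": 0, "dy": 0, "dz": 0.0007, "grip": 0.014}, {"ax": 0, "ay": -0.01, "az": 0, "dx": 0, "dy": 0, "dz": 0.0007, "grip": 0.014}])

```text
time_s: 17.78
tool_pos: [0.5745, 0.0873, 0.114]
ee_rot: [-0.58, 0.582, 0.405, -0.402]
force: [6.6, -1.6, 4.6]
grip_width: 0.201
```

Run:
```python
from h import *
rep(); snap("scene","s3"); a=cv2.imread("pics/s3.png")[180:330,255:470]; cv2.imwrite("pics/s3c.png",cv2.resize(a,None,fx=3.7,fy=3.7,interpolation=cv2.INTER_CUBIC))
```

```text
t 17.78 F [ 6.6 -1.6  4.6] tan -6.7 rad 1.0 r 0.0693 yaw 1.718 toolyaw 1.743 z 0.114 g 0.201 q [ 0.02  0.57  1.55  0.    1.02 -2.77]
```

View pics/s3c.png

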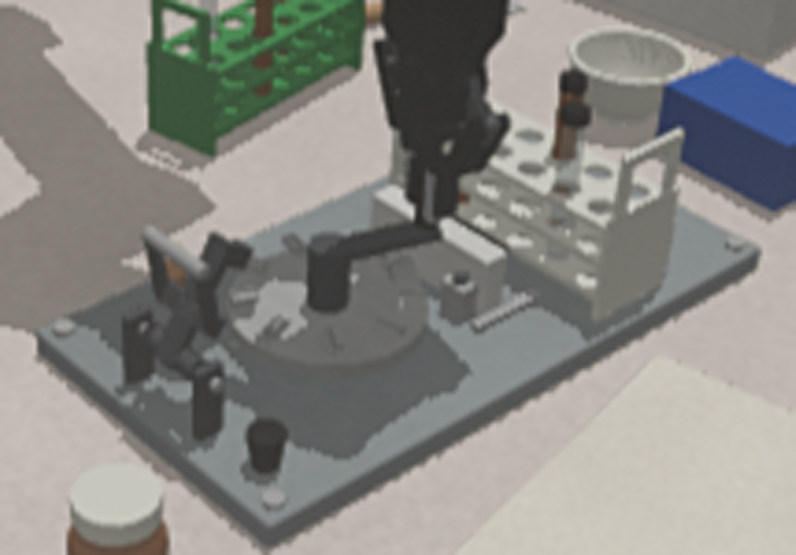

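Emit:
send_rows(rows=[{"ax": 0, "ay": -0.004, "az": 0, "dx": 0, "dy": 0, "dz": 0.0004, "grip": 0.014}, {"ax": 0, "ay": -0.008, "az": 0, "dx": 0, "dy": 0, "dz": 0.0007, "grip": 0.014}, {"ax": 0, "ay": -0.008, "az": 0, "dx": 0, "dy": 0, "dz": 0.0007, "grip": 0.014}])

```text
time_s: 18.08
tool_pos: [0.5743, 0.0873, 0.114]
ee_rot: [-0.578, 0.58, 0.408, -0.404]
force: [7.5, -3.4, 2.8]
grip_width: 0.197
```

```bash
python3 -c "from h import *;rep()"
```

```text
t 18.08 F [ 7.5 -3.4  2.8] tan -8.2 rad -0.4 r 0.0692 yaw 1.72 toolyaw 1.751 z 0.114 g 0.197 q [ 0.02  0.57  1.55 -0.    1.02 -2.77]
```

Emit:
send_rows(rows=[{"ax": 0, "ay": 0, "az": 0, "dx": 0, "dy": 0, "dz": -0.0008, "grip": 0.02}, {"ax": 0, "ay": 0, "az": 0, "dx": 0, "dy": 0, "dz": -0.0015, "grip": 0.03}, {"ax": 0, "ay": 0, "az": 0, "dx": 0, "dy": 0, "dz": -0.0015, "grip": 0.034}, {"ax": 0, "ay": 0, "az": 0, "dx": 0, "dy": -0.005, "dz": -0.0015, "grip": 0.034}, {"ax": 0, "ay": 0, "az": 0, "dx": 0, "dy": -0.03, "dz": -0.0015, "grip": 0.034}, {"ax": 0, "ay": 0, "az": 0, "dx": 0, "dy": -0.06, "dz": -0.0015, "grip": 0.034}, {"ax": 0, "ay": 0, "az": 0, "dx": 0, "dy": -0.1, "dz": -0.0015, "grip": 0.034}, {"ax": 0, "ay": 0, "az": 0, "dx": 0, "dy": -0.13, "dz": -0.0015, "grip": 0.034}, {"ax": 0, "ay": 0, "az": 0, "dx": 0, "dy": -0.13, "dz": -0.0015, "grip": 0.034}])

```text
time_s: 18.83
tool_pos: [0.5756, 0.0876, 0.25]
ee_rot: [-0.577, 0.581, 0.41, -0.403]
force: [0.3, 0.8, 0.7]
grip_width: 0.399
```

Run:
```python
from h import *
rep(); snap("wrist","w20"); snap("scene","s4"); a=cv2.imread("pics/s4.png")[180:330,255:470]; cv2.imwrite("pics/s4c.png",cv2.resize(a,None,fx=3.7,fy=3.7,interpolation=cv2.INTER_CUBIC))
```

```text
t 18.83 F [0.3 0.8 0.7] tan 0.0 rad 0.8 r 0.07 yaw 1.705 toolyaw 1.752 z 0.25 g 0.399 q [ 0.02  0.44  1.37  0.    1.32 -2.78]
```

View pics/w20.png

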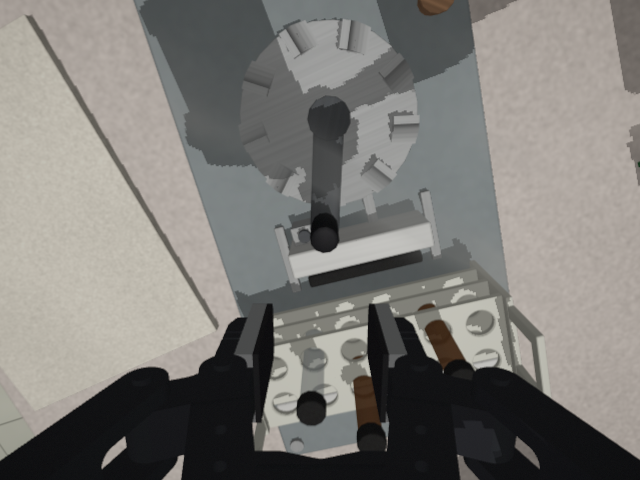

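View pics/s4c.png

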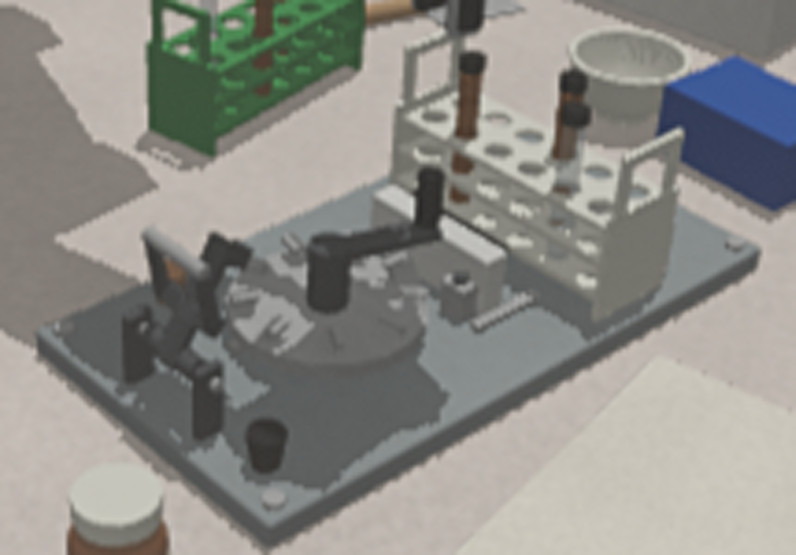

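Emit:
send_rows(rows=[{"ax": 0, "ay": 0, "az": 0, "dx": -0.03, "dy": 0, "dz": -0.025, "grip": 0.034}, {"ax": 0, "ay": 0, "az": 0, "dx": -0.05, "dy": 0, "dz": -0.05, "grip": 0.034}, {"ax": 0, "ay": 0, "az": 0, "dx": -0.05, "dy": 0, "dz": -0.06, "grip": 0.034}, {"ax": 0, "ay": 0, "az": 0, "dx": -0.05, "dy": 0, "dz": -0.06, "grip": 0.034}, {"ax": 0, "ay": 0, "az": 0, "dx": -0.05, "dy": 0, "dz": -0.06, "grip": 0.034}, {"ax": 0, "ay": 0, "az": 0, "dx": -0.05, "dy": 0, "dz": -0.06, "grip": 0.034}])

```text
time_s: 19.43
tool_pos: [0.6116, 0.0206, 0.2415]
ee_rot: [0.58, -0.578, -0.406, 0.407]
force: [-0.5, -0.5, -0.3]
grip_width: 0.393
```

Run:
```python
from h import *
rep(); snap("wrist","w21"); cv2.imwrite("pics/w21c.png",cv2.resize(cv2.imread("pics/w21.png")[200:380,200:450],None,fx=3.2,fy=3.2,interpolation=cv2.INTER_CUBIC))
```

```text
t 19.43 F [-0.5 -0.5 -0.3] tan -0.5 rad -0.5 r 0.063 yaw 0.49 toolyaw 1.752 z 0.2415 g 0.393 q [-0.09  0.51  1.28  0.    1.36 -2.89]
```

View pics/w21.png

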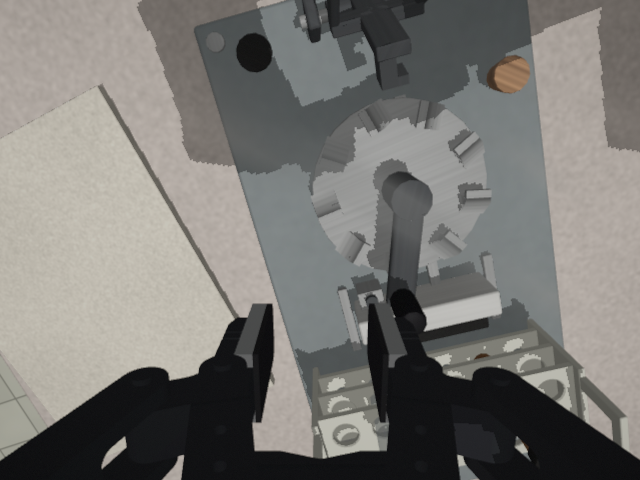

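View pics/w21c.png

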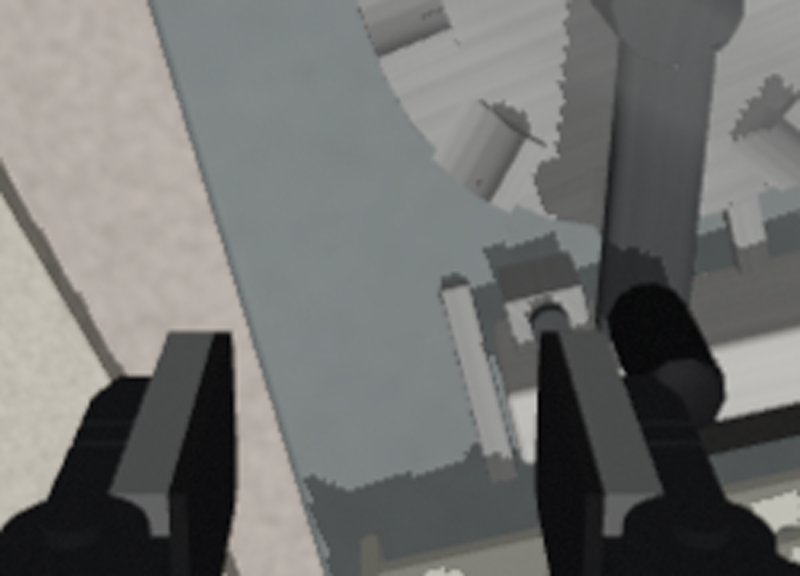

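Run:
```python
from h import *
d=load("w21")
def st(c,z):
    p=ray(d,np.array(c)/3.2+[200,200],z)-[.5487,.023,0]; c,s=np.cos(.092),np.sin(.092); return np.round([c*p[0]-s*p[1],s*p[0]+c*p[1]],4)
print("jaw",st((510,395),.065),st((790,335),.065)); print("stop back",st((505,300),.045),st((578,283),.045),"front",st((522,342),.045))
snap("top","top3"); cv2.imwrite("pics/top3c.png",cv2.resize(cv2.imread("pics/top3.png")[150:280,150:360],None,fx=3.8,fy=3.8,interpolation=cv2.INTER_CUBIC))
```

```text
jaw [0.054  0.0896] [-0.0142  0.0912]
stop back [0.0498 0.0739] [0.031  0.0741] front [0.0482 0.0862]
```

View pics/top3c.png

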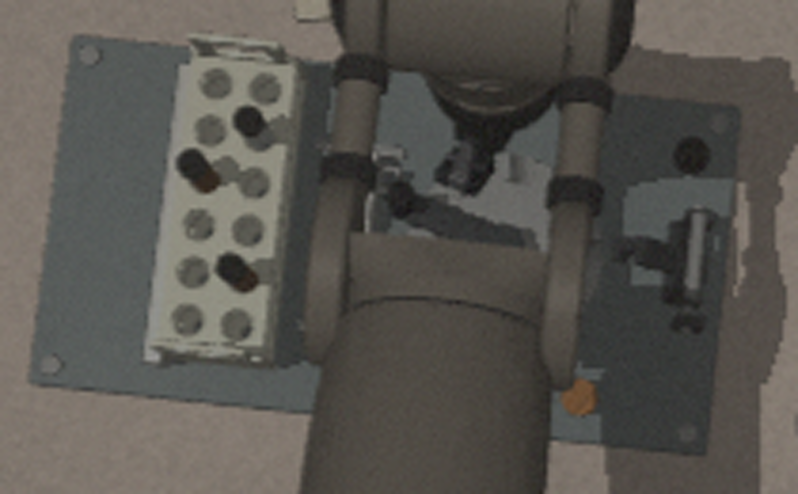

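Run:
```python
from h import *
print(delta([.621,.1757,.21],downR(1.224+np.pi/2)))
```

```text
(array([0.1487, 0.0325, 0.0439]), array([-0.0016,  0.0005,  0.0002]))
```

Emit:
send_rows(rows=[{"ax": 0, "ay": 0, "az": 0, "dx": 0.03, "dy": 0, "dz": 0.01, "grip": 0.034}, {"ax": 0, "ay": 0, "az": 0, "dx": 0.06, "dy": 0, "dz": 0.02, "grip": 0.034}, {"ax": 0, "ay": 0, "az": 0, "dx": 0.09, "dy": 0.01, "dz": 0.03, "grip": 0.034}, {"ax": 0, "ay": 0, "az": 0, "dx": 0.12, "dy": 0.02, "dz": 0.04, "grip": 0.034}, {"ax": 0, "ay": 0, "az": 0, "dx": 0.149, "dy": 0.03, "dz": 0.044, "grip": 0.034}, {"ax": 0, "ay": 0, "az": 0, "dx": 0.149, "dy": 0.03, "dz": 0.044, "grip": 0.034}, {"ax": 0, "ay": 0, "az": 0, "dx": 0.149, "dy": 0.03, "dz": 0.044, "grip": 0.034}, {"ax": 0, "ay": 0, "az": 0, "dx": 0.149, "dy": 0.03, "dz": 0.044, "grip": 0.034}])

```text
time_s: 20.2
tool_pos: [0.6217, 0.1751, 0.2131]
ee_rot: [0.579, -0.579, -0.406, 0.406]
force: [-0.1, -0.8, -0.0]
grip_width: 0.395
```

Run:
```python
from h import *
rep(); d=snap("wrist","w22"); d=load("w22")
p=proj(d,st2w([.5487,.023,-.092],[[.04,.0885,.045]]))[0]; print(p)
x,y=int(p[0]),int(p[1]); y0=max(0,y-50);x0=max(0,x-60)
print(x0,y0)
cv2.imwrite("pics/w22c.png",cv2.resize(cv2.imread("pics/w22.png")[y0:y0+95,x0:x0+130],None,fx=6,fy=6,interpolation=cv2.INTER_CUBIC))
```

```text
t 20.2 F [-0.1 -0.8 -0. ] tan -0.3 rad -0.7 r 0.1687 yaw 1.651 toolyaw 1.752 z 0.2131 g 0.395 q [ 0.16  0.59  1.21 -0.    1.34 -2.64]
[321.8002351  116.40229796]
261 66
```

View pics/w22c.png

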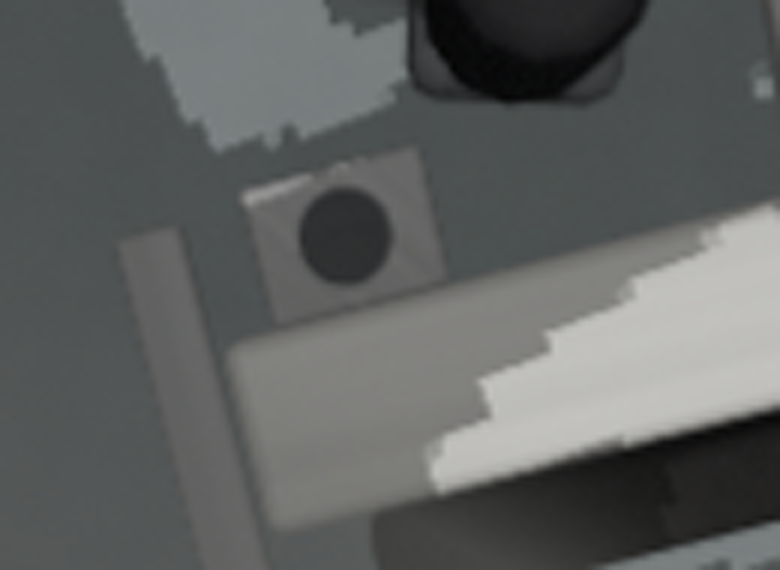

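```bash
python3 -c "
from h import *
rep(); print(ctrl.job_done())"
```

```text
t 20.25 F [ 0.6 -0.9  0.4] tan -0.9 rad -0.5 r 0.1682 yaw 1.648 toolyaw 1.751 z 0.2135 g 0.396 q [ 0.15  0.59  1.21  0.    1.34 -2.64]
the job is handed in; nothing more can be done
None
```

The rack is released and the job is handed in, at 20.25 s on the clock.

1. **Crank clockwise:** I eased it from about -0.01 to about -0.145 rad.
2. **Pawl:** I swung it up by its cross bar by about 1.05 rad, with no jam at the start of the lift, and left it up.
3. **Crank anticlockwise:** I turned it back to about +1.72 rad. In the last small steps the pin force rose to about 8 N and the pin stopped moving, so I let go.

**Last checks:**
- **Jaw and stop:** A view from straight above shows no visible gap between them. An earlier oblique view gave an uncertain gap of 0.5 to 1.5 mm. I trust the view from above and the force rise.
- **Pawl and rack:** The scene picture shows the pawl still well up. The rack, tubes and neighbouring items look to be where they were.
- **Forces:** The highest readings I saw were about 12 to 14 N, while lifting the pawl. At hand-in the gripper was clear of everything, with readings of about 1 N.

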